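Fill the rotary bin with shoe-tree knobs

TASK

Turn the rotary bin so that its one empty compartment is centred under the chute's outlet, then take the tub of wooden knobs from its sloping rest and tip all three knobs down the chute into that compartment. Leave the bin turned like that, stand the empty tub upright in the middle of the square dark rubber mat, and do not disturb the bottle, tin, brush and heel block.

Things in the scene. Friction and masses are not known exactly. Their poses are not given: they have to be found in the camera images.
- carousel (a joint): angle (rad) of the rotary bin about its vertical axis, counter-clockwise from above positive; 0 (or any whole turn) puts the empty compartment exactly under the chute. It turns freely through several turns either way, without detents, on a bearing with light drag (under 1 N at a pin), and stays where it is left.
- carousel_axis (a point): point on the upright axis of the rotary bin, 60 mm above the bench, level with the tops of its walls. The bin is a grey plastic round tray 210 mm across: five equal 72-degree compartments round a 60 mm hub, floors 20 mm above the bench, 3 mm walls. Four compartments hold other stock (rubber pads, wooden wedges, brass discs, steel studs, all fixed); one is empty.
- compartment (a point): centre of the floor of the empty compartment, 68 mm from the bin's axis, 20 mm above the bench; it turns with the bin.
- pin0 (a point): upright steel turning pin on the rim of the rotary bin, 12 mm across, 96.5 mm from the axis at a divider's end (five pins, 72 degrees apart); it stands from 60 to 98 mm above the bench, this point is on its axis 84 mm above the bench. The pins nearest the chute pass under it. They are there to be pushed or pinched.
- pin1 (a point): upright steel turning pin on the rim of the rotary bin, 12 mm across, 96.5 mm from the axis at a divider's end (five pins, 72 degrees apart); it stands from 60 to 98 mm above the bench, this point is on its axis 84 mm above the bench. The pins nearest the chute pass under it. They are there to be pushed or pinched.
- pin2 (a point): upright steel turning pin on the rim of the rotary bin, 12 mm across, 96.5 mm from the axis at a divider's end (five pins, 72 degrees apart); it stands from 60 to 98 mm above the bench, this point is on its axis 84 mm above the bench. The pins nearest the chute pass under it. They are there to be pushed or pinched.
- pin3 (a point): upright steel turning pin on the rim of the rotary bin, 12 mm across, 96.5 mm from the axis at a divider's end (five pins, 72 degrees apart); it stands from 60 to 98 mm above the bench, this point is on its axis 84 mm above the bench. The pins nearest the chute pass under it. They are there to be pushed or pinched.
- pin4 (a point): upright steel turning pin on the rim of the rotary bin, 12 mm across, 96.5 mm from the axis at a divider's end (five pins, 72 degrees apart); it stands from 60 to 98 mm above the bench, this point is on its axis 84 mm above the bench. The pins nearest the chute pass under it. They are there to be pushed or pinched.
- spout (a point): centre of the downward outlet of the fixed sheet-steel chute, 80 mm above the bench, 68 mm from the bin's axis; 54 mm wide, its walls lie within 45 mm of this point and reach 165 mm above the bench. The chute slopes 25 degrees down towards the bin's axis; this point's -y axis points level from the outlet towards the inlet.
- hopper (a point): middle of the chute's open inlet, on its sloping floor, 158 mm level from the outlet's centre, 178 mm above the bench. The inlet is 110 mm wide (x axis) and 110 mm long down the slope; side walls 35 mm, upper end wall 50 mm. The rims beside this point are 217 mm above the bench, at the upper end 245 mm. Axes as for spout. A post stands below.
- tub_mid (a point): centre of the black open tub that holds the knobs, 20 mm above its underside. Outside 90 mm long (its x axis), 52 wide (y), 40 high (z, out of its mouth); 3 mm walls, about 110 g empty. The long sides are flat and parallel, fit for gripping across the width. At the start it lies on the sloping rest with its front (+x) end raised 28 degrees.
- tub_lip (a point): middle of the tub's pouring lip at its front (+x) end, 17 mm above its underside, 45 mm ahead of its centre. There is no front wall: the floor rises at 25 degrees over the last 31 mm to this lip, so the knobs roll out over it only when the front is dipped well past 25 degrees (45 is plenty). The back end is a full wall.
- rest: fixed wooden sloping rest for the tub; origin on the bench under its middle, base 125 x 60 mm. Its sloping board, 40 mm wide (narrower than the tub) and 115 mm long, rises at 28 degrees towards its +x; an 18 mm stop at the lower end holds the tub's back. Board centre 52 mm above the bench, lower end about 25, upper end about 80.
- mat_top (a point): centre of the upper face of the square dark rubber mat, 150 x 150 mm, 4 mm thick, fixed to the bench.
- knob0_center (a point): one of three identical turned light-wood ball knobs, 22 mm across, 12 g, loose in the tub at the start; this point is its centre. They roll freely.
- knob1_center (a point): one of three identical turned light-wood ball knobs, 22 mm across, 12 g, loose in the tub at the start; this point is its centre. They roll freely.
- knob2_center (a point): one of three identical turned light-wood ball knobs, 22 mm across, 12 g, loose in the tub at the start; this point is its centre. They roll freely.
- bottle_mid (a point): bystander: white plastic bottle, 56 mm across, 150 mm tall, standing; point half-way up.
- tin_mid (a point): bystander: low plain steel tin, 64 mm across, 45 mm tall; point half-way up.
- brush_mid (a point): bystander: hand brush 170 mm long lying along its x axis; point near its middle.
- heel_mid (a point): bystander: dark wooden heel block, 62 x 58 x 38 mm; point at its centre.
- chute_mid (a point): point in the sloping channel of the chute, between inlet and outlet, 10 mm above its floor; 76 mm horizontally from the outlet's centre, 150 mm above the bench.
There are look-alikes about, which are no part of the job. Leave any pink or purple look-alike of the part that bears tub_mid alone.

How it is judged:
By the outcome, as a careful person would: the job done as asked, in the order asked, and still so for the second after the job is handed in, with the robot touching nothing.
It also fails if it takes over 72 s, if anything falls off the work surface, if the arm or the gripper's body presses on something with over 40 N, if the wrist force passes 120 N, or if a joint passes its speed limit or range.

ROBOT

A 6-joint arm with a two-finger parallel gripper is mounted at the origin on the work surface. World frame = base frame: x ahead of the robot, y to its left, z up, the work surface at z = 0. Lengths are in m, angles in rad, forces in N, time in s.
With the tool pointing down it reaches from about 0.375 to 0.9 m from the base axis. Payload 3.1 kg.
Tool frame: the origin (TCP) lies on the centre line of the jaws, within the pads' length; the fingertips stand 17 mm ahead of it and the grasp point (between the pads) lies 2 mm behind it (manip.tip_extent is the distance from the TCP to the fingertips, in m); x points along the fingers, z is the direction in which the jaws open and shut, and the axes are right-handed (so a half turn about x gives the same grasp; the last joint's range is limited). The gripper opens to 85 mm and grips with 20 to 120 N. Pads are 22 mm wide; open, the fingers measure 114 mm over their backs; the gripper's body (76 mm by 85 mm) begins 54 mm behind the grasp point. The pads swing forward as they close: fully open they stand 13 mm farther back than shut.
Start: joints at [-1.413, 0.527, 1.433, -0, 1.181, -0.178], TCP at [0.207, -0.59, 0.248] pointing down, gripper open.
Joint ranges: [-3.08, 3.08], [-0.75, 2.2], [0.22, 2.44], [-1.43, 4.57], [0, 2.65], [-2.85, 2.85]. Speed limits (rad/s): [2.79, 2.79, 3.14, 3.14, 3.14, 3.14].

INTERFACE

Orientations are given as a unit quaternion [w, x, y, z].
In Python, from plant import manip gives the robot as it stands.
- The arm moves only by the tool drive_tool, never from a script. Its argument "series" is a list that holds one entry, the list of rows, each a list of 7 numbers: the shift along the tool's x, y, z in mm, then the turn, a rotation vector about the tool's x, y, z in degrees, then the finger opening in mm, from 0 to 85.4. In form: [[[tx, ty, tz, wx, wy, wz, claw], ...]]. A call has 1 to 8 rows; each row is the pose to reach, as a shift and turn from the pose commanded when the call began, along the tool's axes at that moment; what a row does not reach only later rows make up. A row lasts 1/8 s, in which the tool goes at most 62.5 mm and 10.7 degrees, less where a joint would pass 70% of its speed; a pose out of reach is approached as far as the arm can. A call with a gripper value outside its range is refused whole. The fingers move at their own pace and stop on an object; "squeeze" is the grip in N (left out, the last holds). Time passes only in rows, so rows that repeat a pose let the fingers close. It gives the time, the measured TCP pose, the force and the opening at its end, in the units of the state.
- manip.get_state(): the state, without advancing time (a new reading comes with each control period).
- manip.capture(name): name is "scene" or "top" or "wrist"; returns a dict with "img" (384x512x3 uint8, blue, green, red), "camera_matrix" (3x3 intrinsics, pixels), "k1" (the pictures are not rectified: a ray, as slopes to the right and down, at radius r is drawn at 1 + k1 r^2 times it, then the intrinsics apply), "cam_to_world" (4x4, takes a point from camera to world coordinates); the wrist camera has in their place "tool_from_camera" (4x4, takes a point from camera to tool coordinates, whose origin is the TCP and whose axes are the tool frame's). Camera axes: x right, y up, looking along -z (the intrinsics and any distortion apply to the point x, -y, -z); pixel columns grow to the right and rows downward; lengths in m; the calibration is good to about 2 mm. A picture is of the moment at which its call begins: read the wrist's pose just before it. There is no depth.
- manip.finish_job(): hands the job in, once; it reports no verdict.
Trained networks look in the newest picture that a camera, given by its name, has taken for a name from the list of things; names that differ only in an ending like _2 or _b are one class to them, and where a whole thing is asked for, a point or a joint stands for the part that bears it (a point fixed in the world has none). Each returns a list of dicts, best first, with "confidence" (0 to 1); they miss things now and then, are a little off and sometimes report something else, mostly with a low value. They report only what shows in the picture. A call takes as long as a camera call. They do not tell look-alikes from the thing itself.
- manip.look_for(camera, name): "centre" ([x, y, z] in m, in the coordinates of the camera as it stood for that picture, good to about 4 mm: the middle of the surface that is visible of it).
- manip.spot_point(camera, name): "centre" ([x, y, z] in m, in the coordinates of the camera as it stood for that picture, good to about 4 mm: a listed point, or the origin of a listed thing).
The state is a dict: "time_s": time; "joint_pos": joint angles; "qd": joint speeds; "effort": joint torques, N m; "eef_pos": TCP position; "tool_rot": TCP orientation; "wrist_force": force on the tool from outside, world axes, zero at the start; "ft_torque": the same for the moment, N m; "grip_width": finger opening in m.
Only numpy, scipy, OpenCV 4.12 (cv2) and the standard library are available. Lean on these libraries where they do the work, as an engineer would, in place of code of your own. Each camera call takes 0.05 s, during which the arm holds its last target.

## Working session

There is one attempt and no reset: what is moved stays moved. The work goes in short steps, Python scripts to look and compute and a tool call to move; the robot and the scene stay as the last step left them, time stands still between calls to the robot, and variables do not carry over. Pictures are saved under pics/ and viewed, and the job is handed in when it is done.

Besides the shell and the picture viewer there is one more tool, called after "Emit:" as a command line: name --argument value ..., lists and objects as JSON in quotes. drive_tool: Moves the arm, as the interface text tells. Its arguments: {"type":"object","properties":{"series":{"type":"array","items":{"type":"array","items":{"type":"array","items":{"type":"number"}}}},"squeeze":{"type":"number"}},"required":["series"]}

```bash
ls; mkdir -p pics; cat > h.py <<'E'
import numpy as np, cv2
from plant import manip
from scipy.spatial.transform import Rotation as R
def st(): return manip.get_state()
def rot(s): 
    q=s["tool_rot"]; return R.from_quat([q[1],q[2],q[3],q[0]]).as_matrix()
def cap(name,fn=None):
    s=st(); c=manip.capture(name)
    if name=="wrist":
        T=np.eye(4);T[:3,:3]=rot(s);T[:3,3]=s["eef_pos"]; c["cam_to_world"]=T@np.array(c["tool_from_camera"])
    if fn: cv2.imwrite("pics/"+fn,c["img"])
    return c
def w(c,p): return (np.array(c["cam_to_world"])@np.append(p,1))[:3]
def proj(c,P):
    T=np.linalg.inv(np.array(c["cam_to_world"]));p=T@np.append(P,1)
    a=np.array([p[0]/-p[2],-p[1]/-p[2]]);a=a*(1+c["k1"]*(a@a));K=np.array(c["camera_matrix"])
    return K[:2,:2]@a+K[:2,2]
def ray(c,uv,z):
    K=np.array(c["camera_matrix"]);d=np.linalg.solve(K[:2,:2],np.array(uv,float)-K[:2,2]);a=d.copy()
    for _ in range(20): a=d/(1+c["k1"]*(a@a))
    T=np.array(c["cam_to_world"]);v=T[:3,:3]@np.array([a[0],-a[1],-1]);o=T[:3,3]
    return o+v*(z-o[2])/v[2]
def find(cam,c,names,f="spot_point",n=3):
    for nm in names:
        for d in getattr(manip,f)(cam,nm)[:n]:
            P=w(c,d["centre"]);print(cam,nm,round(d["confidence"],2),np.round(P*1000).astype(int),np.round(proj(c,P)).astype(int))
def rows(P,Rm,s=None):
    "shift/turn in tool frame from current measured pose to world target"
    s=s or st();R0=rot(s);t=R0.T@(np.array(P)-s["eef_pos"])*1000
    rv=np.degrees(R.from_matrix(R0.T@Rm).as_rotvec());return np.round(t,1),np.round(rv,2)
E
python3 - <<'E'
from h import *
s=st();print(s["time_s"],s["eef_pos"],s["tool_rot"],s["grip_width"]);print(rot(s).round(3))
N=["carousel_axis","compartment","pin0","spout","hopper","chute_mid","tub_mid","tub_lip","rest","mat_top","knob0_center","bottle_mid","tin_mid","brush_mid","heel_mid"]
for cam in ["scene","top","wrist"]:
    c=cap(cam,cam+"0.png"); find(cam,c,N,n=5)
print(st()["time_s"])
E
```

```text
pics
0.0 [ 0.20644214 -0.58919701  0.24734046] [ 0.57619376  0.40965156  0.57727507 -0.40858271] 0.0851536351552252
[[-0.     0.944  0.33 ]
 [ 0.002  0.33  -0.944]
 [-1.     0.    -0.002]]
scene carousel_axis 0.93 [ 579 -124   63] [209 215]
scene pin0 0.85 [ 613 -215   85] [175 212]
scene pin0 0.8 [ 504 -181   85] [200 189]
scene pin0 0.75 [500 -66  83] [236 195]
scene pin0 0.74 [603 -27  87] [238 222]
scene pin0 0.68 [ 673 -119   84] [198 235]
scene spout 0.97 [ 579 -190   79] [188 207]
scene spout 0.2 [546 131  67] [297 223]
scene hopper 0.68 [ 576 -350  176] [132 172]
scene hopper 0.65 [ 580 -125   61] [209 216]
scene hopper 0.24 [ 675 -117   85] [199 235]
scene chute_mid 0.66 [ 571 -266  147] [161 184]
scene chute_mid 0.53 [ 578 -125   61] [209 215]
scene tub_mid 0.9 [259 265  26] [354 175]
scene tub_mid 0.88 [802 109  23] [267 306]
scene tub_mid 0.79 [542 129  65] [297 222]
scene tub_mid 0.27 [500 -67  85] [236 195]
scene tub_mid 0.23 [515 129  49] [298 219]
scene tub_lip 0.75 [580 153  84] [302 229]
scene tub_lip 0.67 [795 155  15] [285 309]
scene tub_lip 0.59 [301 241  17] [34
[... 1099 characters left out ...]
261 267  19] [151 291]
top tub_mid 0.96 [542 131  63] [205 186]
top tub_mid 0.88 [802 111  17] [217  92]
top tub_lip 0.88 [451 379  14] [112 218]
top tub_lip 0.75 [578 149  81] [197 171]
top tub_lip 0.75 [805 156  19] [200  90]
top tub_lip 0.75 [296 244  12] [161 278]
top rest 0.78 [556 135   1] [205 182]
top mat_top 0.71 [567 336   0] [131 176]
top knob0_center 0.57 [518 127  49] [206 195]
top knob0_center 0.21 [ 572 -269  151] [368 175]
top bottle_mid 0.66 [695  22  75] [248 128]
top tin_mid 0.95 [397   8  26] [250 242]
top brush_mid 0.59 [395 198  10] [180 241]
top heel_mid 0.55 [735 228  18] [172 115]
top heel_mid 0.37 [693  19  75] [250 128]
top heel_mid 0.21 [631 -79  18] [284 156]
2.4
```

View images.

```bash
python3 - <<'E'
import cv2
a=cv2.imread("pics/top0.png");cv2.imwrite("pics/top0b.png",cv2.resize(a[60:330,60:460],None,fx=2,fy=2,interpolation=cv2.INTER_CUBIC))
a=cv2.imread("pics/scene0.png");cv2.imwrite("pics/scene0b.png",cv2.resize(a[120:345,90:410],None,fx=2.4,fy=2.4,interpolation=cv2.INTER_CUBIC))
E
```

```text
(no output)
```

View pics/top0b.png

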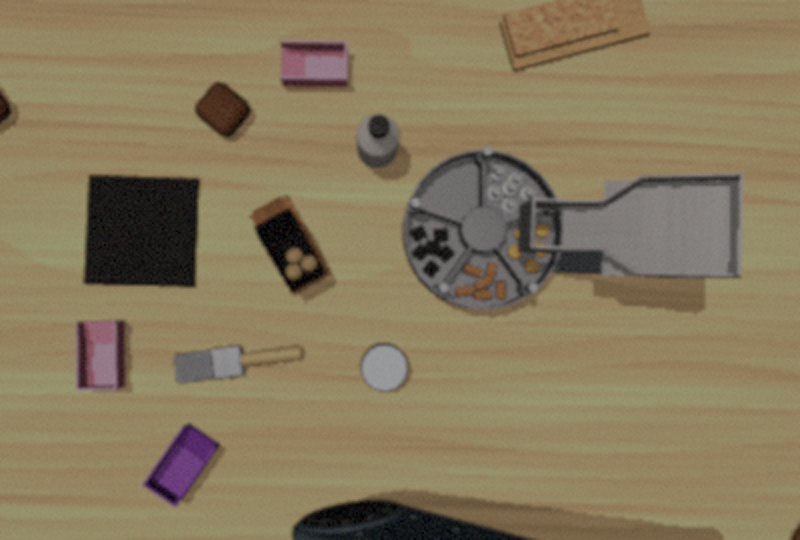

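View pics/scene0b.png

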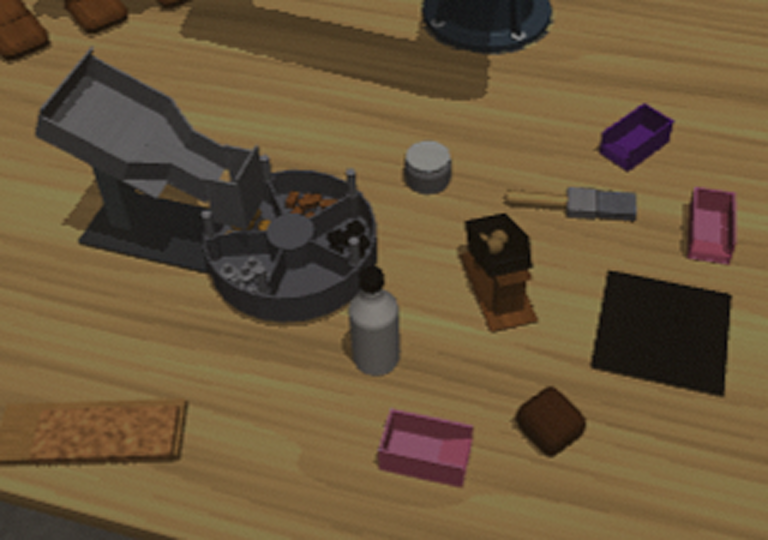

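Candidates for the tub, in full top-image pixels: black tub with knobs on the rest (205,186), purple (151,291), pink (111,239), pink (217,92). The black one matches, being on the rest and holding three knobs. Bin, chute and empty compartment (285,156) are clear, and the compartment needs about −130°. I'll pinch the pin at about 145° and carry it round to about 15°.

```bash
python3 - <<'E'
from h import *
y=np.array([.63,.777,0]);y/=np.linalg.norm(y);x=np.array([0,0,-1.]);z=np.cross(x,y)
Rm=np.stack([x,y,z],1)
print(z,rows([.503,-.067,.25],Rm))
print(st()["joint_pos"])
a=cv2.imread("pics/top0.png");cv2.imwrite("pics/tubcrop.png",cv2.resize(a[145:220,170:240],None,fx=7,fy=7,interpolation=cv2.INTER_CUBIC))
E
```

```text
[ 0.77675575 -0.62980196  0.        ] (array([  -1.7,  452.6, -395.5]), array([-31.67,  -0.  ,  -0.  ]))
[-1.41250288e+00  5.27500352e-01  1.43270281e+00  1.60160092e-05
  1.18139690e+00 -1.78498774e-01]
```

View pics/tubcrop.png

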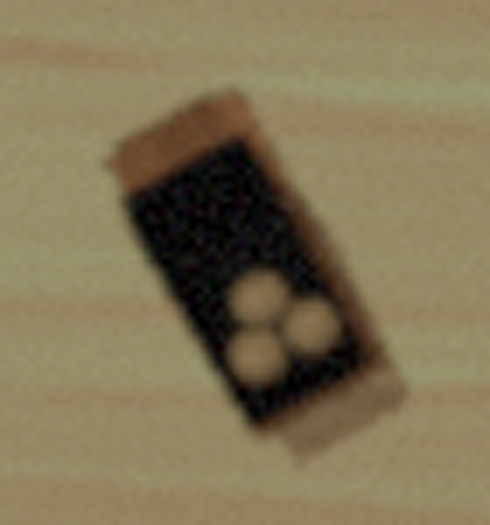

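The crop confirms it: black tub, three light knobs at the low end (crop pixels about (260,290)–(310,325)).

Emit:
drive_tool --series '[[[0,45,-40,-4,0,0,45],[0,100,-88,-9,0,0,45],[0,155,-136,-13,0,0,45],[0,210,-184,-17,0,0,45],[0,265,-232,-21,0,0,45],[0,320,-280,-25,0,0,45],[0,370,-323,-28,0,0,45],[0,415,-362,-31.7,0,0,45]]]' --squeeze 40

```text
time_s: 3.4
eef_pos: [0.4533, -0.1554, 0.2487]
tool_rot: [0.667, 0.235, 0.666, -0.236]
wrist_force: [1.1, -0.6, 0.2]
grip_width: 0.0448
```

Emit:
drive_tool --series '[[[0,38,-33.5,0,0,0,45],[0,38,-33.5,0,0,0,45],[0,38,-33.5,0,0,0,45]]]'

```text
time_s: 3.78
eef_pos: [0.4506, -0.1067, 0.2486]
tool_rot: [0.667, 0.236, 0.666, -0.236]
wrist_force: [1.1, -0.7, 0.3]
grip_width: 0.0452
```

```bash
python3 - <<'E'
from h import *
s=st();print(s["time_s"],s["eef_pos"],s["joint_pos"]);print(rot(s).round(3))
c=cap("wrist","w1.png");find("wrist",c,["pin0","carousel_axis"],n=5)
E
```

```text
3.775 [ 0.45055333 -0.10670174  0.2485959 ] [-4.74371106e-01  3.09777896e-01  1.82537502e+00 -4.92983972e-04
  1.00514901e+00  2.05775145e-01]
[[ 0.001  0.629  0.778]
 [-0.001  0.778 -0.629]
 [-1.    -0.     0.001]]
wrist pin0 0.85 [495 -64  86] [266 110]
wrist pin0 0.85 [ 500 -181   84] [341 199]
wrist pin0 0.74 [ 670 -121   83] [461  34]
wrist pin0 0.65 [ 609 -207   86] [450 152]
wrist carousel_axis 0.68 [ 579 -117   58] [363  97]
```

View pics/w1.png

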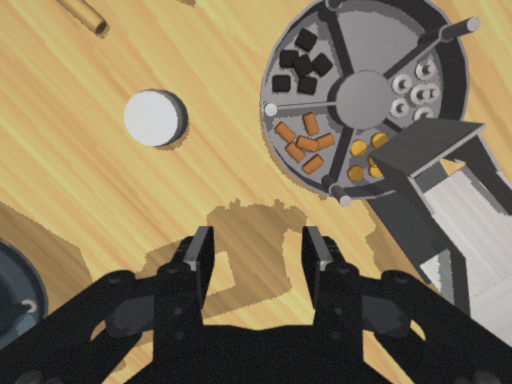

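```bash
python3 - <<'E'
from h import *
y=np.array([.63,.777,0]);y/=np.linalg.norm(y);x=np.array([0,0,-1.]);z=np.cross(x,y)
Rm=np.stack([x,y,z],1)
c=cap("wrist")
img=c["img"]; cv2.imwrite("pics/w1z.png",cv2.resize(img[60:230,230:430],None,fx=4,fy=4,interpolation=cv2.INTER_CUBIC)[:600])
for uv in [(271,109),(346,201),(475,22)]: print(ray(c,uv,.098)*1000)
print(rows([.498,-.065,.2],Rm))
E
```

```text
[498.5878126  -66.85604591  98.        ]
[ 501.43068657 -180.66911368   98.        ]
[ 674.86561158 -118.50928904   98.        ]
(array([48.4, 63.2, 10. ]), array([-0.09,  0.03,  0.  ]))
```

View pics/w1z.png

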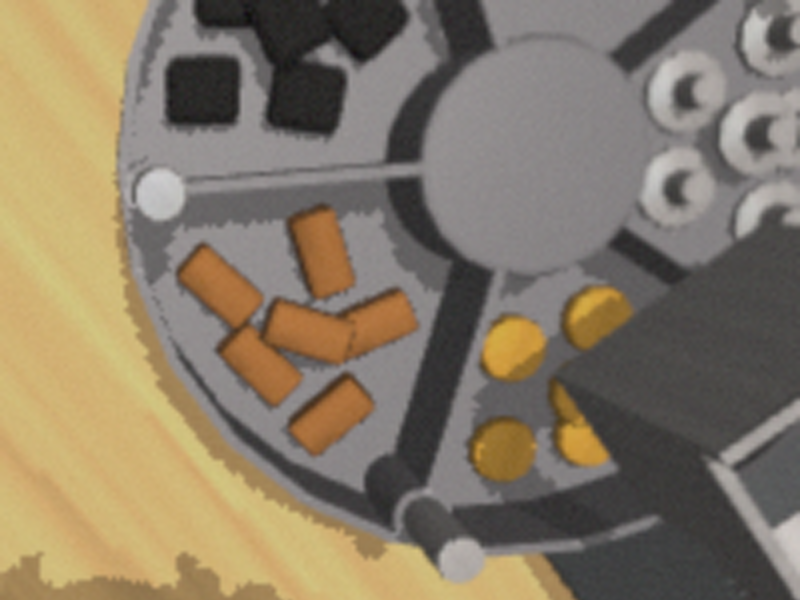

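Emit:
drive_tool --series '[[[40,35,6,0,0,0,45],[70,62.7,11.7,0,0,0,45],[110,62.7,11.7,0,0,0,45],[145,62.7,11.7,0,0,0,45],[164,62.7,11.7,0,0,0,45],[164,62.7,11.7,0,0,0,45]]]'

```text
time_s: 4.72
eef_pos: [0.4979, -0.0658, 0.0829]
tool_rot: [0.665, 0.237, 0.668, -0.237]
wrist_force: [0.4, -0.6, 0.3]
grip_width: 0.045
```

Emit:
drive_tool --series '[[[0,0,0,0,0,0,20],[0,0,0,0,0,0,5],[0,0,0,0,0,0,5],[0,0,0,0,0,0,5]]]' --squeeze 30

```text
time_s: 5.22
eef_pos: [0.4992, -0.0653, 0.0853]
tool_rot: [0.667, 0.236, 0.666, -0.236]
wrist_force: [-0.4, -0.4, 6.1]
grip_width: 0.0108
```

```bash
python3 - <<'E'
from h import *
s=st();print(s["time_s"],s["eef_pos"],s["grip_width"],s["wrist_force"]);Rm=rot(s)
C=np.array([.5785,-.1218]);p=s["eef_pos"][:2];r=p-C
print(np.hypot(*r),np.degrees(np.arctan2(r[1],r[0])))
a0=np.arctan2(r[1],r[0]);rr=np.hypot(*r)
for d in range(10,140,10):
    a=a0-np.radians(d);q=C+rr*np.array([np.cos(a),np.sin(a)])
    t=Rm.T@np.append(q-p,0)*1000;print(d,t.round(1))
c=cap("wrist","w2.png")
E
```

```text
5.225 [ 0.49924393 -0.06532408  0.08534525] 0.010789561120179857 [-0.4202561  -0.42908635  6.10553579]
0.09731934271167528 144.52726232655166
10 [ 0.  17.   0.4]
20 [ 0.  33.6  3.8]
30 [ 0.  49.4 10. ]
40 [ 0.1 63.8 18.9]
50 [ 0.1 76.5 30.1]
60 [ 0.1 87.1 43.4]
70 [ 0.2 95.2 58.3]
80 [  0.2 100.6  74.4]
90 [  0.2 103.1  91.1]
100 [  0.3 102.7 108.1]
110 [  0.3  99.3 124.7]
120 [  0.3  93.1 140.5]
130 [  0.3  84.2 155. ]
```

View pics/w2.png

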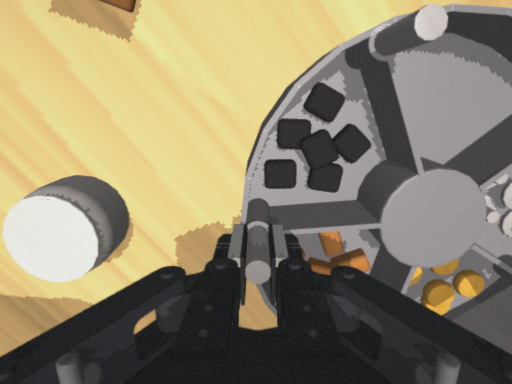

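Emit:
drive_tool --series '[[[-3,8.5,0,0,0,0,5],[-4,25,2,0,0,0,5],[-4,42,7,0,0,0,5],[-4,56.6,14,0,0,0,5],[-4,70.2,24.2,0,0,0,5],[-4,82,36.5,0,0,0,5],[-4,91.4,50.5,0,0,0,5],[-4,98.2,66.3,0,0,0,5]]]'

```text
time_s: 6.28
eef_pos: [0.61, -0.024, 0.0867]
tool_rot: [0.663, 0.239, 0.67, -0.234]
wrist_force: [-1.0, 10.2, -7.3]
grip_width: 0.0109
```

```bash
python3 - <<'E'
from h import *
s=st();print(s["time_s"],s["eef_pos"],s["grip_width"],s["wrist_force"]);Rm=rot(s)
C=np.array([.5785,-.1218]);p=s["eef_pos"][:2];r=p-C
print(np.hypot(*r),np.degrees(np.arctan2(r[1],r[0])))
a0=np.arctan2(r[1],r[0]);rr=.0970
for d in range(80,10,-10):
    a=np.radians(d);q=C+rr*np.array([np.cos(a),np.sin(a)])
    t=Rm.T@np.append(q-p,0)*1000;print(d,t.round(1))
E
```

```text
6.275 [ 0.61002393 -0.024038    0.08667123] 0.01085659690974435 [-1.04647788 10.23868365 -7.26350471]
0.10271886813013394 72.1277809016128
80 [  0.1 -11.  -10. ]
70 [-0.1 -4.1  5.5]
60 [-0.2  0.  21.8]
50 [-0.4  1.3 38.7]
40 [-0.6 -0.5 55.5]
30 [-0.8 -5.1 71.8]
20 [ -1.  -12.4  87. ]
```

Emit:
drive_tool --series '[[[0,2.5,8,0,0,0,5],[0,4.5,22,0,0,0,5],[0,5.2,36,0,0,0,5],[0,3.4,49.2,0,0,0,5],[0,0,62,0,0,0,5],[0,-3.5,72,0,0,0,5],[0,-3.5,72,0,0,0,5],[0,-3.5,72,0,0,0,5]]]'

```text
time_s: 7.28
eef_pos: [0.667, -0.0774, 0.0873]
tool_rot: [0.667, 0.237, 0.666, -0.235]
wrist_force: [5.2, 3.0, -16.6]
grip_width: 0.011
```

```bash
python3 - <<'E'
from h import *
s=st();print(s["time_s"],s["eef_pos"],s["grip_width"],s["wrist_force"]);Rm=rot(s)
C=np.array([.5785,-.1218]);p=s["eef_pos"][:2];r=p-C
print(np.hypot(*r),np.degrees(np.arctan2(r[1],r[0])))
rr=.0970
for d in range(28,8,-2):
    a=np.radians(d);q=C+rr*np.array([np.cos(a),np.sin(a)])
    t=Rm.T@np.append(q-p,0)*1000;print(d,t.round(1))
c=cap("top","top1.png");find("top",c,["pin0","carousel_axis","spout","hopper","chute_mid"],n=5)
cv2.imwrite("pics/top1b.png",cv2.resize(c["img"][110:240,240:450],None,fx=3.8,fy=3.8,interpolation=cv2.INTER_CUBIC))
E
```

```text
7.275 [ 0.66695512 -0.07735284  0.08732439] 0.010967896599465867 [  5.21295756   3.01560603 -16.56720463]
0.09899423273232774 26.678732064468562
28 [-0.  -0.9 -2.9]
26 [-0.  -2.3  0.2]
24 [-0.  -3.8  3.3]
22 [-0.  -5.4  6.3]
20 [-0.  -7.1  9.2]
18 [-0.  -8.9 12.1]
16 [ -0.  -10.7  14.9]
14 [ -0.  -12.7  17.6]
12 [ -0.  -14.8  20.3]
10 [ -0.  -17.   22.9]
top pin0 0.78 [ 536 -204   78] [335 191]
top pin0 0.67 [ 647 -192   85] [331 148]
top pin0 0.64 [691  18  75] [250 129]
top spout 0.88 [ 575 -188   77] [328 176]
top spout 0.5 [ 587 -190   18] [325 174]
top hopper 0.72 [ 575 -343  173] [402 174]
top chute_mid 0.91 [ 576 -269  150] [368 174]
```

View pics/top1b.png

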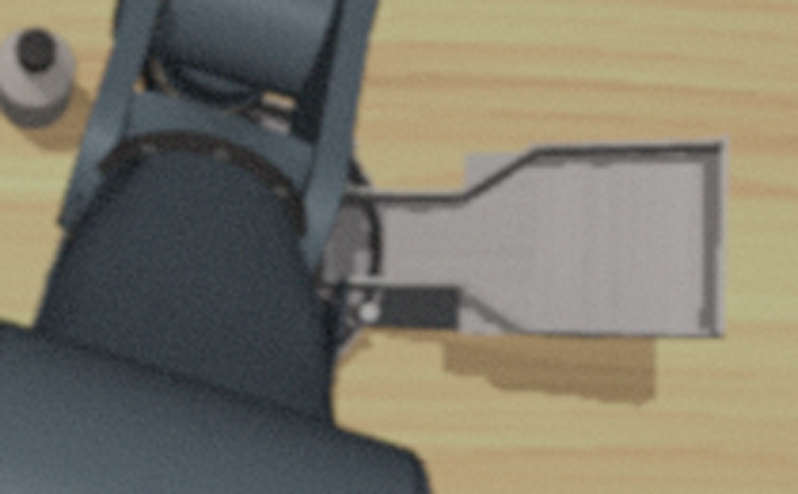

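Emit:
drive_tool --series '[[[1,-2.5,4,0,0,0,5],[2,-5,9,0,0,0,5],[2,-7.6,13,0,0,0,5],[2,-7.6,13,0,0,0,5],[2,-7.6,13,0,0,0,5]]]'

```text
time_s: 8.2
eef_pos: [0.6721, -0.0932, 0.0872]
tool_rot: [0.668, 0.236, 0.666, -0.236]
wrist_force: [2.6, -0.0, -3.1]
grip_width: 0.0112
```

```bash
python3 - <<'E'
from h import *
s=st();print(s["time_s"],s["eef_pos"],s["grip_width"],s["wrist_force"]);Rm=rot(s)
C=np.array([.5785,-.1218]);p=s["eef_pos"][:2];r=p-C
print(np.hypot(*r),np.degrees(np.arctan2(r[1],r[0])))
c=cap("wrist","w3.png");find("wrist",c,["pin0","spout","carousel_axis"],n=5)
c=cap("top","top2.png");find("top",c,["pin0"],n=5)
E
```

```text
8.2 [ 0.67206017 -0.09323486  0.08721491] 0.011167810791930723 [ 2.6381824  -0.01463188 -3.13397201]
0.09782368481602303 16.978115938520688
wrist pin0 0.86 [669 -95  83] [256 258]
wrist pin0 0.65 [581 -29  82] [ 33 265]
wrist carousel_axis 0.17 [690  19  77] [121  28]
top pin0 0.67 [ 635 -199   84] [334 152]
```

View pics/w3.png

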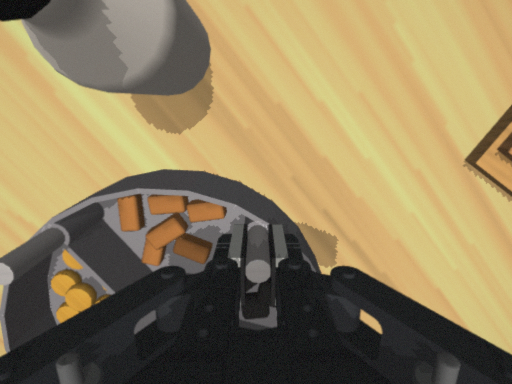

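Emit:
drive_tool --series '[[[0,0,0,0,0,0,40],[0,0,0,0,0,0,40],[0,0,0,0,0,0,40],[-40,0,0,0,0,0,40],[-100,0,0,0,0,0,40],[-160,0,0,0,0,0,40],[-180,-40,-40,0,0,0,40],[-180,-70,-80,0,0,0,40]]]'

```text
time_s: 9.5
eef_pos: [0.5646, -0.0974, 0.2688]
tool_rot: [0.668, 0.236, 0.665, -0.236]
wrist_force: [-0.7, -0.1, -0.3]
grip_width: 0.0399
```

Emit:
drive_tool --series '[[[0,-25,-40,0,0,0,70],[0,-50,-80,0,0,0,70],[0,-80,-80,0,0,0,70],[0,-80,-80,0,0,0,70],[0,-80,-80,0,0,0,70]]]'

```text
time_s: 10.12
eef_pos: [0.4529, -0.1086, 0.2666]
tool_rot: [0.667, 0.236, 0.666, -0.236]
wrist_force: [0.9, 0.2, -1.0]
grip_width: 0.0695
```

```bash
python3 - <<'E'
from h import *
s=st();print(s["time_s"],s["eef_pos"],s["grip_width"],s["wrist_force"])
c=cap("wrist","w4.png");find("wrist",c,["pin0","spout","carousel_axis","hopper","compartment"],n=5)
c=cap("top","top3.png");find("top",c,["pin0","compartment"],n=5)
c=cap("scene","scene3.png");find("scene",c,["pin0","compartment"],n=5)
E
```

```text
10.125 [ 0.45294582 -0.10856382  0.26657343] 0.06947330840410774 [ 0.94233461  0.16242952 -0.99341616]
wrist pin0 0.81 [ 518 -198   83] [356 195]
wrist pin0 0.78 [671 -95  85] [433  13]
wrist pin0 0.71 [485 -84  85] [267 131]
wrist pin0 0.68 [ 630 -205   85] [452 134]
wrist pin0 0.57 [579 -25  86] [307  15]
wrist spout 0.88 [ 578 -193   79] [400 156]
wrist spout 0.39 [ 579 -116   56] [353  97]
wrist carousel_axis 0.8 [ 577 -120   58] [354 101]
wrist hopper 0.2 [671 -94  85] [432  11]
wrist compartment 0.58 [ 577 -189   21] [376 146]
top pin0 0.95 [584 -25  86] [266 170]
top pin0 0.88 [489 -87  82] [289 208]
top pin0 0.83 [ 520 -195   82] [331 197]
top pin0 0.66 [677 -99  84] [295 135]
top pin0 0.59 [ 636 -201   85] [335 152]
top compartment 0.81 [ 575 -188   19] [324 178]
top compartment 0.52 [565 337   1] [131 176]
scene pin0 0.86 [ 631 -202   87] [176 217]
scene pin0 0.84 [ 521 -197   82] [193 192]
scene pin0 0.83 [673 -93  83] [207 237]
scene pin0 0.72 [490 -92  85] [229 191]
scene pin0 0.72 [ 574 -191   20] [191 219]
scene compartment 0.97 [ 575 -192   19] [190 219]
scene compartment 0.54 [582 155  86] [303 229]
```

View pics/w4.png

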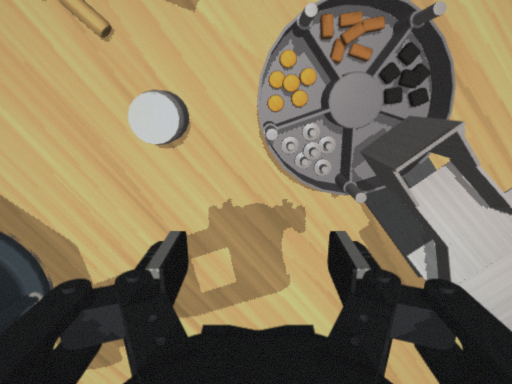

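```bash
python3 - <<'E'
import numpy as np,cv2
S={"w":[(518,-198),(671,-95),(485,-84),(630,-205),(579,-25)],"t":[(584,-25),(489,-87),(520,-195),(677,-99),(636,-201)],"s":[(631,-202),(521,-197),(673,-93),(490,-92),(577,-28)]}
for k,P in S.items():
    P=np.array(P,float);m=P.mean(0);d=P-m;a=np.arctan2(d[:,1],d[:,0]);z=np.exp(5j*a).mean();ph=np.degrees(np.angle(z))/5
    # comp centre near -91: pins at ph+72k; centre ph+36+72k
    cs=[(ph+36+72*i+180)%360-180 for i in range(5)];print(k,m,min(cs,key=lambda v:abs(v+91)))
a=cv2.imread("pics/top3.png");cv2.imwrite("pics/top3b.png",cv2.resize(a[110:240,250:430],None,fx=4.4,fy=4.4,interpolation=cv2.INTER_CUBIC))
E
```

```text
w [ 576.6 -121.4] -92.57145229848635
t [ 581.2 -121.4] -92.83142807344433
s [ 578.4 -122.4] -90.99717515281901
```

View pics/top3b.png

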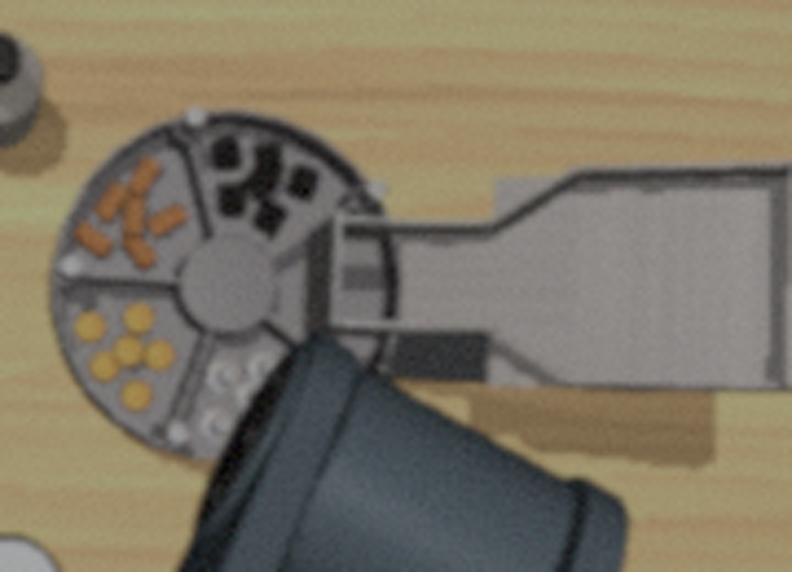

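```bash
python3 - <<'E'
import cv2
a=cv2.imread("pics/top0.png");cv2.imwrite("pics/ch.png",cv2.resize(a[140:210,315:440],None,fx=6.4,fy=6.4,interpolation=cv2.INTER_CUBIC))
E
```

```text
(no output)
```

View pics/ch.png

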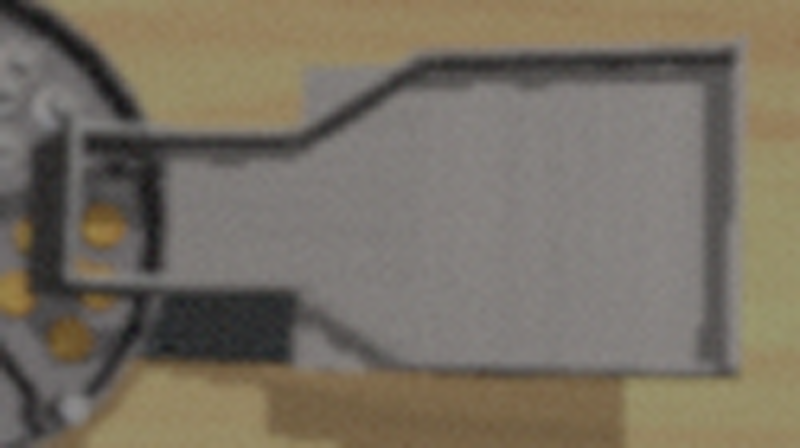

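```bash
python3 - <<'E'
from h import *
c=cap("top")
A=[ray(c,(315+u/6.4,140+v/6.4),z)*1000 for u,v,z in [(70,125,.165),(70,288,.165),(740,42,.245),(735,372,.245)]]
for a in A: print(a.round(1))
m=(A[0]+A[1])/2;n=(A[2]+A[3])/2;d=n-m;print(m,n,np.degrees(np.arctan2(d[1],d[0])))
e=A[3]-A[2];print(np.degrees(np.arctan2(e[1],e[0])), np.hypot(*e[:2]))
print("axis est",m)
E
```

```text
[ 605.1 -162.8  165. ]
[ 544.6 -163.8  165. ]
[ 629.5 -376.8  245. ]
[ 516.3 -375.5  245. ]
[ 574.87651408 -163.32179145  165.        ] [ 572.91578113 -376.14406916  245.        ] -90.52785143491461
179.34186565597713 113.21387371153122
axis est [ 574.87651408 -163.32179145  165.        ]
```

Bin is set: pins put the compartment at −92±1° against −91±0.7° for the chute. Next, the tub.

```bash
python3 - <<'E'
from h import *
h=np.radians(29);y=np.array([np.cos(h),np.sin(h),0]);x=np.array([0,0,-1.]);z=np.cross(x,y)
Rm=np.stack([x,y,z],1)
s=st();print(s["time_s"],s["joint_pos"],rows([.47,.09,.25],Rm))
c=cap("wrist");print(np.array(c["tool_from_camera"]).round(3))
E
```

```text
10.775 [-4.76205358e-01  2.87752314e-01  1.79732041e+00  3.95539411e-05
  1.05654490e+00  2.04485502e-01] (array([  16.3,  165.3, -111.2]), array([22., -0., -0.]))
[[ 0.001  0.28  -0.96  -0.125]
 [ 0.001  0.96   0.28   0.071]
 [ 1.    -0.001  0.001 -0.   ]
 [ 0.     0.     0.     1.   ]]
```

Emit:
drive_tool --series '[[[4,40,-27,5,0,0,85],[8,85,-57,11,0,0,85],[12,130,-88,17,0,0,85],[16,165,-111,22,0,0,85],[16,165,-111,22,0,0,85],[16,165,-111,22,0,0,85]]]'

```text
time_s: 11.58
eef_pos: [0.47, 0.0893, 0.2503]
tool_rot: [0.61, 0.358, 0.609, -0.359]
wrist_force: [0.3, -0.1, -0.0]
grip_width: 0.0848
```

```bash
python3 - <<'E'
from h import *
s=st();print(s["time_s"],s["eef_pos"],s["joint_pos"])
c=cap("wrist","w5.png");find("wrist",c,["tub_mid","tub_lip","rest","knob0_center"],n=4)
find("wrist",c,["tub_mid"],"look_for")
E
```

```text
11.575 [0.4699681  0.08928518 0.25031701] [-4.61118184e-02  3.28448297e-01  1.78777064e+00 -6.11941327e-04
  1.02535873e+00  1.01778257e+00]
wrist tub_mid 0.81 [259 270  19] [ 59 233]
wrist tub_mid 0.61 [395 377  21] [ 5 97]
wrist tub_mid 0.57 [544 129  64] [259  85]
wrist tub_lip 0.94 [578 148  84] [260  38]
wrist tub_lip 0.79 [301 248  17] [ 86 214]
wrist tub_lip 0.56 [445 387  13] [15 52]
wrist rest 0.32 [394   9  21] [283 240]
wrist knob0_center 0.81 [517 126  48] [249 111]
wrist tub_mid 0.76 [554 135  62] [258  72]
wrist tub_mid 0.63 [403 355  16] [ 30 100]
wrist tub_mid 0.56 [250 276   6] [ 58 232]
```

View pics/w5.png

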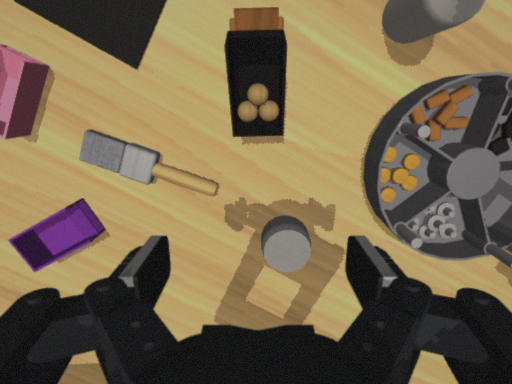

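```bash
python3 - <<'E'
import numpy as np
from scipy.optimize import least_squares
D=[((.20644,-.58920,.24734),(-1.4125,.5275,1.43270)),((.45055,-.10670,.2486),(-.47437,.30978,1.825375)),((.45294,-.10856,.26657),(-.47621,.28775,1.79732)),((.46997,.08928,.25032),(-.04611,.32845,1.78777))]
def f(v):
    l1,l2,r0,h,d=v;o=[]
    for (X,Y,Z),(a,b,c) in D:
        r=r0+l1*np.sin(b)+l2*np.sin(b+c);z=h+l1*np.cos(b)+l2*np.cos(b+c)
        x=np.cos(a)*r-np.sin(a)*d;y=np.sin(a)*r+np.cos(a)*d;o+=[x-X,y-Y,z-Z]
    return o
s=least_squares(f,[.4,.4,0,0,.1]);print(s.x,np.abs(s.fun).max())
E
```

```text
[ 0.66147266  0.37946321 -0.07014923 -0.17964075  0.11096582] 0.00395814679796197
```

```bash
cat >> h.py <<'E'
def Rlean(head,lean):
    h=np.radians(head);hd=np.array([np.cos(h),np.sin(h),0]);l=np.radians(lean)
    x=np.sin(l)*hd+np.array([0,0,-np.cos(l)]);z=np.array([np.sin(h),-np.cos(h),0]);y=np.cross(z,x)
    return np.stack([x,y,z],1)
E
python3 - <<'E'
from h import *
Rm=Rlean(29.3,43);hd=np.array([np.cos(.511),np.sin(.511),0]);n=np.array([0,0,np.cos(.4887)])-np.sin(.4887)*hd
G=np.array([.5425,.130,.064])+.004*n; T=G+.002*Rm[:,0]
print(rot(st()).round(3));print("pre",T-.1*Rm[:,0],rows(T-.1*Rm[:,0],Rm),"grasp",T,rows(T,Rm))
E
```

```text
[[ 0.     0.875  0.483]
 [-0.     0.483 -0.875]
 [-1.     0.     0.   ]]
pre [0.4825765  0.09637332 0.13920444] (array([111.2,  14.6,  -0.7]), array([-0.37,  0.16, 42.99])) grasp [0.54205148 0.12974912 0.06606907] (array([184.4,  82.8,  -1.2]), array([-0.37,  0.16, 42.99]))
```

Emit:
drive_tool --series '[[[10,2,0,0,0,9,85],[25,5,0,0,0,18,85],[50,8,0,0,0,27,85],[80,12,-0.5,0,0,36,85],[111,14.6,-0.7,-0.4,0,43,85],[111,14.6,-0.7,-0.4,0,43,85],[111,14.6,-0.7,-0.4,0,43,85]]]'

```text
time_s: 12.75
eef_pos: [0.4768, 0.1274, 0.1627]
tool_rot: [0.659, 0.544, 0.508, -0.107]
wrist_force: [0.4, 1.0, 0.9]
grip_width: 0.0849
```

```bash
python3 - <<'E'
from h import *
s=st();print(s["time_s"],s["eef_pos"],s["joint_pos"],s["wrist_force"])
c=cap("wrist","w6.png");find("wrist",c,["tub_mid","tub_lip"],n=1)
Rm=Rlean(29.3,43)
print(rows([.542,.1297,.066],Rm))
E
```

```text
12.75 [0.47682647 0.12741577 0.1626808 ] [-0.28885518  0.50685408  2.24125769  1.56566157  0.55323131 -0.72477182] [0.37161225 1.04224372 0.86324246]
wrist tub_mid 0.95 [543 131  65] [312 203]
wrist tub_lip 0.83 [579 152  84] [313 147]
(array([106.9, -10.8,  45.7]), array([-0.75, -7.81,  5.85]))
```

View pics/w6.png

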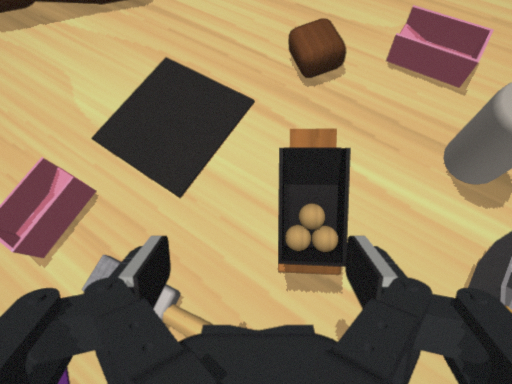

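Emit:
drive_tool --series '[[[10,-6,15,-0.4,-3,2,85],[25,-10,28,-0.6,-6,4,85],[45,-14,36,-0.7,-7.8,5.8,85],[57,-16,39,-0.7,-7.8,5.8,85],[57,-16,39,-0.7,-7.8,5.8,85],[57,-16,39,-0.7,-7.8,5.8,85]]]'

```text
time_s: 13.65
eef_pos: [0.5129, 0.1137, 0.1048]
tool_rot: [0.7, 0.555, 0.436, -0.107]
wrist_force: [1.1, -0.3, -0.2]
grip_width: 0.0849
```

```bash
python3 - <<'E'
from h import *
s=st();print(s["time_s"],s["eef_pos"],s["joint_pos"],s["wrist_force"])
Rm=Rlean(29.3,43)
print(rows([.542,.1297,.066],Rm))
E
```

```text
13.65 [0.5129167  0.11365607 0.10475731] [-0.26836642  0.7319514   2.28512808  2.25433775  0.66954277 -1.43292753] [ 1.07110091 -0.30875555 -0.20717074]
(array([51. , -2.3,  0.2]), array([ 0.21, -0.01, -0.17]))
```

Emit:
drive_tool --series '[[[20,-1,0,0,0,0,85],[38,-2,0,0,0,0,85],[51,-2.3,0,0,0,0,85],[51,-2.3,0,0,0,0,85],[51,-2.3,0,0,0,0,85]]]'

```text
time_s: 14.28
eef_pos: [0.5411, 0.1298, 0.0652]
tool_rot: [0.699, 0.555, 0.437, -0.108]
wrist_force: [-0.2, 0.3, 0.0]
grip_width: 0.085
```

```bash
python3 - <<'E'
from h import *
s=st();print(s["time_s"],s["eef_pos"],s["joint_pos"],s["wrist_force"])
Rm=Rlean(29.3,43)
print(rows([.542,.1297,.066],Rm))
c=cap("wrist","w7.png");find("wrist",c,["tub_mid","tub_lip"],n=1)
E
```

```text
14.275 [0.54113515 0.1297936  0.06516511] [-0.20304889  0.83113058  2.21127929  2.34837508  0.67948838 -1.46947106] [-0.16832672  0.28017704  0.03135914]
(array([-0.1,  1.1,  0.5]), array([ 0.15, -0.02, -0.08]))
wrist tub_mid 0.91 [801 112  22] [411  33]
wrist tub_lip 0.86 [579 154  88] [253 149]
```

View pics/w7.png

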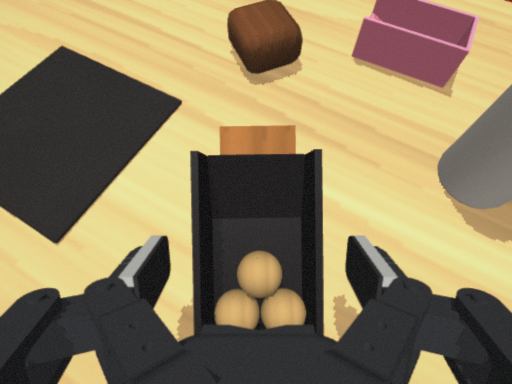

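Fingers straddle the tub symmetrically (walls at columns 195–320, pads at 150 and 370). Closing.

Emit:
drive_tool --series '[[[0,0,0,0,0,0,65],[0,0,0,0,0,0,52],[0,0,0,0,0,0,45],[0,0,0,0,0,0,45],[0,0,0,0,0,0,45]]]' --squeeze 45

```text
time_s: 15.05
eef_pos: [0.5413, 0.1296, 0.0655]
tool_rot: [0.7, 0.556, 0.436, -0.108]
wrist_force: [-3.2, -3.2, 5.8]
grip_width: 0.0516
```

```bash
python3 - <<'E'
from h import *
s=st();print(s["time_s"],s["eef_pos"],s["grip_width"],s["wrist_force"])
R0=rot(s);print(R0.T@np.array([0,0,1]))
c=cap("wrist","w8.png")
E
```

```text
15.05 [0.54131068 0.12960219 0.06547224] 0.0515995116812113 [-3.21963326 -3.22411805  5.80697113]
[-0.72994948  0.68349838  0.00193057]
```

View pics/w8.png

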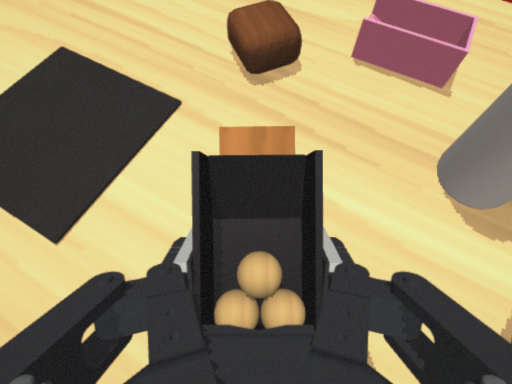

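Emit:
drive_tool --series '[[[-11,10.2,0,0,0,0,45],[-29,27,0,0,0,0,45],[-51,48,0,0,0,0,45],[-80,75,0,0,0,0,45],[-109,102,0,0,0,0,45],[-138,129,0,0,0,0,45],[-160,150,0,0,0,0,45],[-175,164,0,0,0,0,45]]]'

```text
time_s: 16.1
eef_pos: [0.5412, 0.1302, 0.3064]
tool_rot: [0.7, 0.555, 0.436, -0.107]
wrist_force: [-0.5, -0.2, -1.0]
grip_width: 0.0514
```

```bash
python3 - <<'E'
from h import *
s=st();print(s["time_s"],s["eef_pos"],s["joint_pos"],s["grip_width"],s["wrist_force"])
c=cap("wrist","w9.png")
# travel target
Rm=Rlean(-31,35)
for P in ([.60,-.08,.32],[.50,-.29,.32]): print(rows(P,Rm))
E
```

```text
16.1 [0.54120026 0.13022244 0.30639849] [-0.20149079  0.22244202  2.03779182  1.08856263  0.52824977 -0.02189361] 0.05141810458669576 [-0.48621043 -0.21936551 -0.97263284]
(array([-43.8, -31.5, 211.5]), array([ 47.06, -37.98,  -7.72]))
(array([-173.8, -170.4,  345.3]), array([ 47.06, -37.98,  -7.72]))
```

View pics/w9.png

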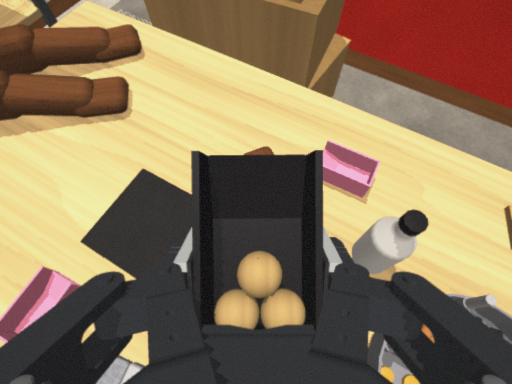

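```bash
cat > path.py <<'E'
from h import *
def path(P0,h0,l0,P1,h1,l1,fr):
    # polar interpolation
    r0,r1=np.hypot(*P0[:2]),np.hypot(*P1[:2]);a0,a1=np.arctan2(P0[1],P0[0]),np.arctan2(P1[1],P1[0])
    for f in fr:
        r=r0+(r1-r0)*f;a=a0+(a1-a0)*f
        t,rv=rows([r*np.cos(a),r*np.sin(a),P0[2]+(P1[2]-P0[2])*f],Rlean(h0+(h1-h0)*f,l0+(l1-l0)*f))
        print(round(f,3),t.round(1).tolist(),rv.round(1).tolist())
E
python3 - <<'E'
from path import *
s=st();path(s["eef_pos"],29.3,43,[.520,-.313,.30],-31,23,[.03,.08,.15,.22,.29,.36,.43,.5])
E
```

```text
0.03 [-1.3, -1.9, 12.9] [1.6, -1.1, -1.0]
0.08 [-4.1, -5.6, 34.3] [3.9, -3.1, -2.0]
0.15 [-8.8, -11.8, 64.2] [7.0, -5.9, -3.4]
0.22 [-14.8, -19.2, 93.7] [10.3, -8.5, -4.8]
0.29 [-21.9, -27.8, 122.9] [13.6, -11.2, -6.1]
0.36 [-30.1, -37.7, 151.6] [17.0, -13.7, -7.5]
0.43 [-39.5, -48.7, 179.6] [20.5, -16.1, -8.9]
0.5 [-50.0, -60.9, 207.0] [24.0, -18.5, -10.2]
```

Emit:
drive_tool --series '[[[-1.3,-1.9,12.9,1.6,-1.1,-1.0,45],[-4.1,-5.6,34.3,3.9,-3.1,-2.0,45],[-8.8,-11.8,64.2,7.0,-5.9,-3.4,45],[-14.8,-19.2,93.7,10.3,-8.5,-4.8,45],[-21.9,-27.8,122.9,13.6,-11.2,-6.1,45],[-30.1,-37.7,151.6,17.0,-13.7,-7.5,45],[-39.5,-48.7,179.6,20.5,-16.1,-8.9,45],[-48,-58,202,23.5,-18.0,-10.0,45]]]'

```text
time_s: 17.15
eef_pos: [0.5744, -0.0832, 0.2989]
tool_rot: [0.618, 0.623, 0.339, -0.34]
wrist_force: [0.9, 0.4, -1.5]
grip_width: 0.0516
```

```bash
python3 - <<'E'
from path import *
s=st();print(s["time_s"],s["eef_pos"],s["joint_pos"],s["grip_width"]);R0=rot(s)
hd=np.degrees(np.arctan2(R0[1,1],R0[0,1]));ln=np.degrees(np.arctan2(np.hypot(R0[0,0],R0[1,0]),-R0[2,0]));print(hd,ln,R0[:,2])
path(s["eef_pos"],hd,ln,[.520,-.313,.30],-31,23,[.06,.19,.33,.48,.63,.78,.9,1])
E
```

```text
17.15 [ 0.57441264 -0.08321737  0.29891156] [-0.45514307  0.25801369  1.88594488  0.49203409  0.5296649   0.75251193] 0.05160744737211971
-0.41298730252305355 32.634356542632304 [-0.00413446 -0.99997993 -0.00479972]
0.06 [-0.4, -0.4, 14.0] [1.6, -1.3, -0.6]
0.19 [-1.9, -2.2, 44.3] [5.0, -3.4, -1.8]
0.33 [-4.4, -5.6, 76.9] [8.7, -5.5, -3.2]
0.48 [-8.3, -11.0, 111.8] [12.7, -7.7, -4.6]
0.63 [-13.3, -18.3, 146.4] [16.8, -9.8, -6.0]
0.78 [-19.5, -27.3, 180.7] [20.9, -11.8, -7.4]
0.9 [-25.3, -35.9, 207.7] [24.3, -13.4, -8.4]
1 [-30.7, -43.8, 230.0] [27.1, -14.6, -9.3]
```

Emit:
drive_tool --series '[[[-0.4,-0.4,14,1.6,-1.3,-0.6,45],[-1.9,-2.2,44.3,5.0,-3.4,-1.8,45],[-4.4,-5.6,76.9,8.7,-5.5,-3.2,45],[-8.3,-11,111.8,12.7,-7.7,-4.6,45],[-13.3,-18.3,146.4,16.8,-9.8,-6.0,45],[-19.5,-27.3,180.7,20.9,-11.8,-7.4,45],[-25.3,-35.9,207.7,24.3,-13.4,-8.4,45],[-30.7,-43.8,230,27.1,-14.6,-9.3,45]]]'

```text
time_s: 18.15
eef_pos: [0.5201, -0.3128, 0.3002]
tool_rot: [0.464, 0.673, 0.219, -0.533]
wrist_force: [0.7, 0.6, -1.0]
grip_width: 0.0514
```

Emit:
drive_tool --series '[[[0,0,0,0,0,0,45],[0,0,0,0,0,0,45]]]'

```text
time_s: 18.4
eef_pos: [0.5208, -0.3117, 0.3013]
tool_rot: [0.465, 0.673, 0.219, -0.532]
wrist_force: [-0.9, -0.4, -1.4]
grip_width: 0.0514
```

```bash
python3 - <<'E'
from path import *
s=st();print(s["time_s"],s["eef_pos"],s["joint_pos"],s["grip_width"]);R0=rot(s)
hd=np.degrees(np.arctan2(R0[1,1],R0[0,1]));ln=np.degrees(np.arctan2(np.hypot(R0[0,0],R0[1,0]),-R0[2,0]));print(hd,ln)
c=cap("wrist","w10.png");find("wrist",c,["hopper","tub_lip","spout"],n=2)
c=cap("top","top4.png");find("top",c,["tub_mid","tub_lip","hopper"],n=5)
cv2.imwrite("pics/top4b.png",cv2.resize(c["img"][110:240,240:450],None,fx=3.8,fy=3.8,interpolation=cv2.INTER_CUBIC))
E
```

```text
18.4 [ 0.52082289 -0.31171814  0.3012725 ] [-0.76558357  0.31600164  1.70988956  0.13599773  0.72568112  1.26023581] 0.05142810823343594
-30.904154677996743 23.161872769714655
wrist tub_lip 0.63 [ 562 -335  308] [254 154]
wrist spout 0.93 [ 580 -192   79] [146 245]
wrist spout 0.58 [ 487 -314  294] [298 312]
top tub_mid 0.7 [802 109  15] [217  92]
top tub_mid 0.58 [259 269  21] [150 292]
top tub_mid 0.57 [ 523 -312  306] [413 193]
top tub_lip 0.96 [ 564 -338  301] [424 173]
top tub_lip 0.71 [451 380  17] [111 218]
top tub_lip 0.69 [295 243  16] [161 278]
top tub_lip 0.56 [806 151  15] [202  90]
top hopper 0.96 [ 578 -344  175] [403 173]
```

View pics/w10.png

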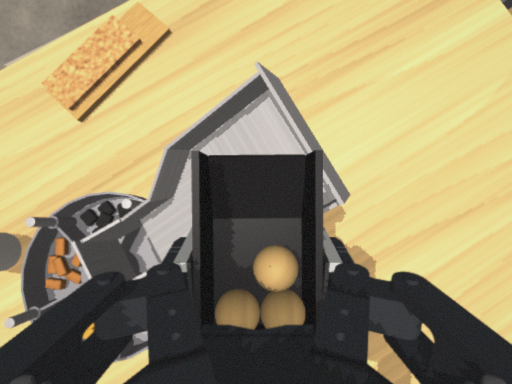

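View pics/top4b.png

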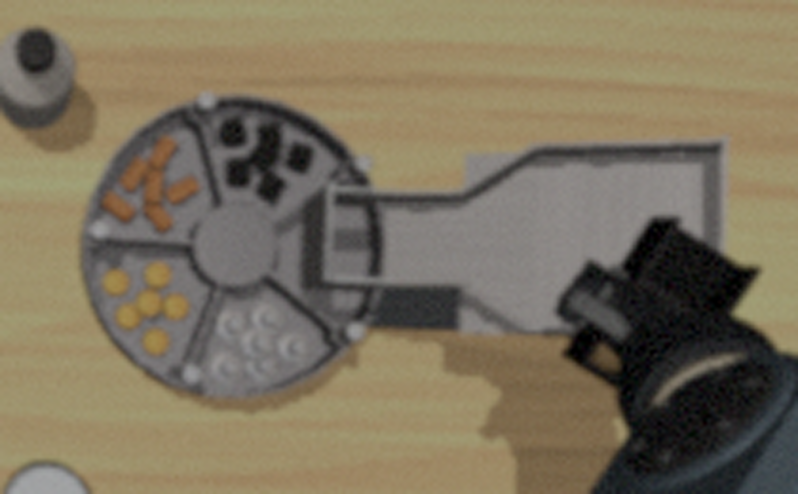

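```bash
python3 - <<'E'
from path import *
c=cap("top")
P=np.array([ray(c,(240+u/3.8,110+v/3.8),.098)*1000 for u,v in [(206,100),(100,229),(192,373),(355,330),(362,160)]])
m=P.mean(0)[:2];d=P[:,:2]-m;a=np.arctan2(d[:,1],d[:,0]);ph=np.degrees(np.angle(np.exp(5j*a).mean()))/5
print(m,np.hypot(*d.T),min([(ph+36+72*i+180)%360-180 for i in range(5)],key=lambda v:abs(v+91)))
hd=np.array([np.cos(np.radians(-31)),np.sin(np.radians(-31)),0]);up=np.array([0,0,1.])
for th,L in [(-5,.265),(5,.235),(15,.228),(25,.225),(35,.223),(45,.222),(55,.222)]:
    t=np.radians(th);lip=np.array([.556,-.335,L])
    T=lip-hd*(.045*np.cos(t)-.007*np.sin(t))-up*(-.045*np.sin(t)-.007*np.cos(t))
    a,b=rows(T,Rlean(-31,15-th));print(th,T.round(3),a.round(1).tolist(),b.round(1).tolist())
E
```

```text
[ 579.46942904 -121.37938564] [95.56679333 95.54899996 96.11676641 96.16707649 95.87733049] -91.67481351330969
-5 [ 0.517 -0.312  0.268] [29.8, -17.1, 1.6] [0.1, -0.1, -3.3]
5 [ 0.518 -0.312  0.246] [50.6, -24.7, 1.6] [0.1, -0.1, -13.3]
15 [ 0.52  -0.314  0.246] [51.1, -22.2, 1.6] [0.1, -0.1, -23.3]
25 [ 0.524 -0.316  0.25 ] [49.0, -17.1, 1.6] [0.1, -0.0, -33.3]
35 [ 0.528 -0.318  0.255] [47.2, -10.9, 1.6] [0.1, -0.0, -43.3]
45 [ 0.533 -0.321  0.259] [45.6, -3.7, 1.6] [0.1, -0.0, -53.3]
55 [ 0.539 -0.325  0.263] [44.5, 4.1, 1.6] [0.1, -0.0, -63.3]
```

Emit:
drive_tool --series '[[[15,-9,1,0,0,-3,45],[32,-17,1.6,0,0,-8,45],[45,-22,1.6,0,0,-15,45],[51,-22,1.6,0,0,-23,45],[49,-17,1.6,0,0,-33,45],[48,-14,1.6,0,0,-38,45],[47,-11,1.6,0,0,-43,45],[47,-11,1.6,0,0,-43,45]]]'

```text
time_s: 19.85
eef_pos: [0.5285, -0.3191, 0.2524]
tool_rot: [-0.238, -0.546, -0.449, 0.666]
wrist_force: [-0.4, -0.7, -1.6]
grip_width: 0.0515
```

```bash
python3 - <<'E'
from path import *
s=st();print(s["time_s"],s["eef_pos"],s["joint_pos"],s["grip_width"],s["wrist_force"])
c=cap("wrist","w11.png")
E
```

```text
19.85 [ 0.52851495 -0.3191344   0.25238782] [-0.69937765  0.66184108  1.20224718 -0.05367436  1.61868534  1.41743288] 0.05154797335694783 [-0.39312998 -0.69025137 -1.57263968]
```

View pics/w11.png

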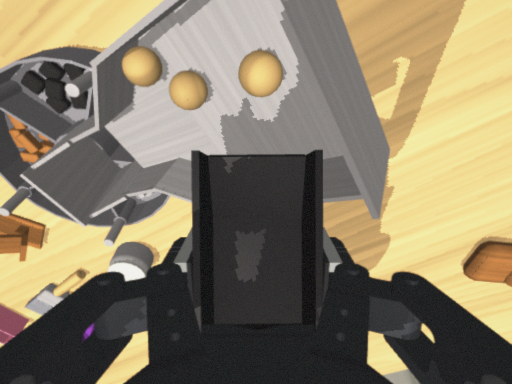

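All three knobs are already in the chute, at (142,66), (188,90) and (261,73), and the tub is empty. I'll hold briefly and watch them go down.

Emit:
drive_tool --series '[[[0,0,0,0,0,0,45],[0,0,0,0,0,0,45],[0,0,0,0,0,0,45],[0,0,0,0,0,0,45],[0,0,0,0,0,0,45],[0,0,0,0,0,0,45]]]'

```text
time_s: 20.65
eef_pos: [0.5276, -0.3183, 0.2546]
tool_rot: [-0.238, -0.546, -0.449, 0.666]
wrist_force: [0.3, 0.5, -1.1]
grip_width: 0.0517
```

```bash
python3 - <<'E'
from path import *
c=cap("wrist","w12.png");find("wrist",c,["knob0_center"],n=5)
c=cap("scene","s12.png");find("scene",c,["knob0_center","mat_top"],n=5)
b=cv2.resize(c["img"][140:270,110:270],None,fx=4.2,fy=4.2,interpolation=cv2.INTER_CUBIC);cv2.imwrite("pics/s12b.png",b)
c=cap("top","t12.png");find("top",c,["knob0_center","mat_top","compartment","spout"],n=5)
E
```

```text
scene mat_top 0.63 [567 341   5] [367 256]
top knob0_center 0.47 [ 539 -200   31] [329 191]
top mat_top 0.94 [566 336   0] [131 176]
top compartment 0.95 [ 579 -191   18] [325 177]
top spout 0.65 [ 574 -187   76] [328 177]
```

View pics/w12.png

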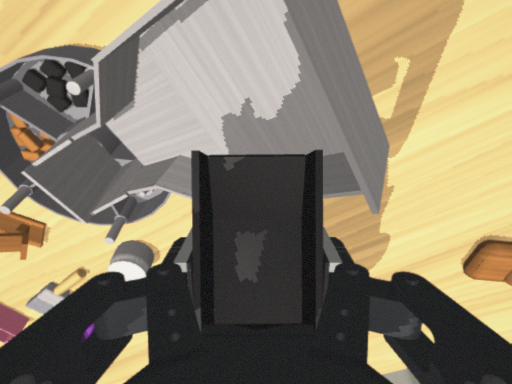

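View pics/s12b.png

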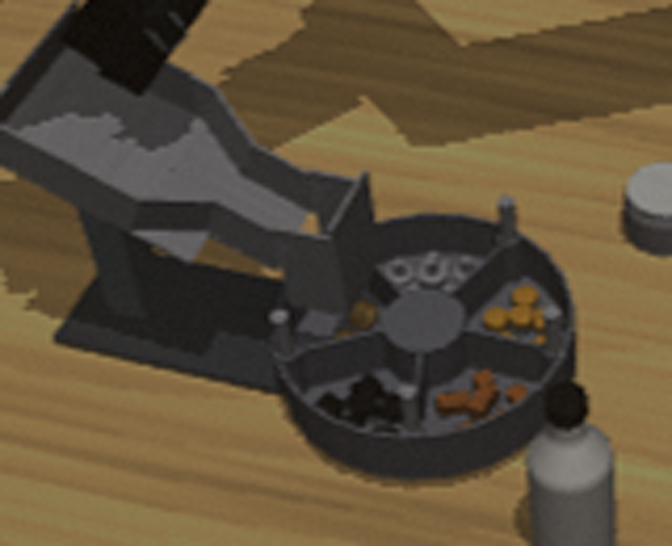

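```bash
python3 - <<'E'
from path import *
for f in np.linspace(.2,1,5):
    P=np.array([.5276-.01*f,-.3183+.01*f,.2546+.065*f]);a,b=rows(P,Rlean(-31,-20+35*f));print(a.tolist(),b.round(1).tolist())
b=cv2.imread("pics/t12.png");cv2.imwrite("pics/t12b.png",cv2.resize(b[130:220,260:370],None,fx=6.6,fy=6.6,interpolation=cv2.INTER_CUBIC))
E
```

```text
[-11.3, -7.0, -0.7] [0.1, -0.0, 6.7]
[-22.6, -14.0, -1.4] [0.1, -0.0, 13.7]
[-34.0, -20.9, -2.1] [0.1, -0.0, 20.7]
[-45.3, -27.9, -2.8] [0.1, -0.0, 27.7]
[-56.6, -34.9, -3.5] [0.1, -0.0, 34.7]
```

View pics/t12b.png

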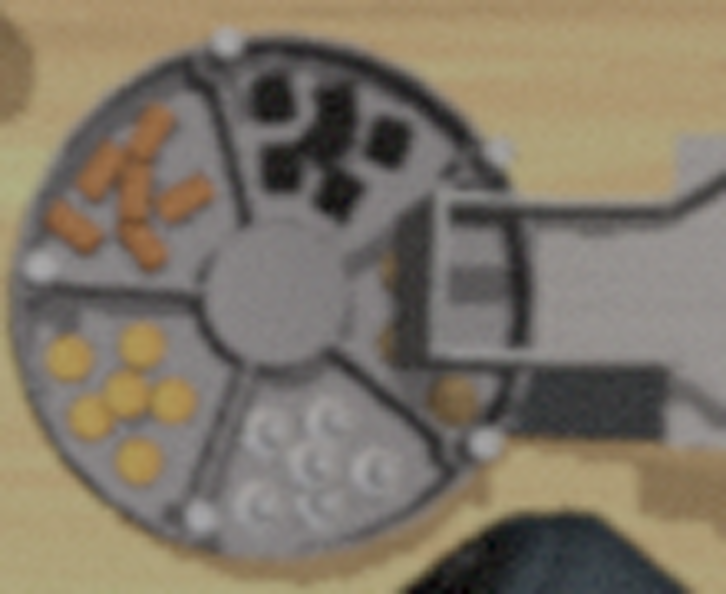

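Three knobs show in the right compartment, in the crop at (390,270), (388,343) and (452,398). Now the empty tub goes to the mat.

Emit:
drive_tool --series '[[[-11,-7,-1,0,0,7,45],[-23,-14,-1.5,0,0,14,45],[-34,-21,-2,0,0,21,45],[-45,-28,-3,0,0,28,45],[-57,-35,-3.5,0,0,35,45],[-57,-35,-3.5,0,0,35,45]]]'

```text
time_s: 21.9
eef_pos: [0.5161, -0.3071, 0.3209]
tool_rot: [0.427, 0.656, 0.264, -0.563]
wrist_force: [0.3, -0.1, -1.9]
grip_width: 0.0518
```

```bash
cat >> path.py <<'E'
def go(P1,h1,l1,fr):
    s=st();R0=rot(s);hd=np.degrees(np.arctan2(R0[1,1],R0[0,1]));ln=np.degrees(np.arctan2(R0[:,0]@np.array([np.cos(np.radians(hd)),np.sin(np.radians(hd)),0]),-R0[2,0]))
    print(s["time_s"],s["eef_pos"],s["joint_pos"].round(2) if hasattr(s["joint_pos"],"round") else s["joint_pos"],s["grip_width"],hd,ln)
    path(s["eef_pos"],hd,ln,P1,h1,l1,fr)
E
python3 - <<'E'
from path import *
go([.567,.338,.30],30,15,np.array([.3,1,2,3,4,5,6,7])*.073)
E
```

```text
21.9 [ 0.51611784 -0.30705658  0.32093212] [-0.75  0.32  1.6   0.07  0.96  1.33] 0.05179421448880175 -30.920627354664983 15.211233448928759
0.022 [0.7, 0.9, -14.2] [-1.3, 0.3, -0.0]
0.073 [2.1, 1.9, -47.4] [-4.3, 1.1, -0.0]
0.146 [3.3, 0.1, -95.2] [-8.6, 2.3, -0.0]
0.219 [3.4, -5.3, -143.0] [-12.9, 3.5, -0.0]
0.292 [2.5, -14.5, -190.6] [-17.2, 4.6, -0.1]
0.365 [0.7, -27.3, -237.7] [-21.5, 5.8, -0.1]
0.438 [-2.2, -43.8, -284.0] [-25.8, 6.9, -0.1]
0.511 [-6.1, -63.8, -329.1] [-30.0, 8.1, -0.1]
```

Emit:
drive_tool --series '[[[0.7,0.9,-14,-1.3,0.3,0,45],[2,2,-47,-4.3,1.1,0,45],[3.3,0,-95,-8.6,2.3,0,45],[3.4,-5,-143,-12.9,3.5,0,45],[2.5,-14.5,-190,-17.2,4.6,0,45],[0.7,-27,-237,-21.5,5.8,0,45],[-2,-44,-284,-25.8,6.9,0,45],[-6,-64,-329,-30,8.1,0,45]]]'

```text
time_s: 22.9
eef_pos: [0.6336, 0.009, 0.3079]
tool_rot: [0.563, 0.56, 0.432, -0.428]
wrist_force: [0.4, -0.6, -0.3]
grip_width: 0.0514
```

```bash
python3 - <<'E'
from path import *
go([.567,.338,.28],30,15,[.13,.27,.41,.55,.69,.83,.95,1])
E
```

```text
22.9 [0.63363019 0.00895257 0.30788403] [-0.18  0.38  1.54  0.06  0.96  1.35] 0.051407335099075385 0.4004928412413991 15.143362425088348
0.13 [3.9, 0.6, -43.3] [-3.7, 1.0, -0.0]
0.27 [7.3, -1.9, -90.3] [-7.7, 2.1, -0.0]
0.41 [9.7, -7.8, -137.2] [-11.7, 3.2, -0.1]
0.55 [11.2, -17.0, -184.0] [-15.7, 4.3, -0.1]
0.69 [11.8, -29.6, -230.2] [-19.7, 5.3, -0.1]
0.83 [11.5, -45.6, -275.7] [-23.7, 6.4, -0.1]
0.95 [10.6, -61.9, -313.9] [-27.2, 7.3, -0.1]
1 [10.0, -69.4, -329.5] [-28.6, 7.7, -0.1]
```

Emit:
drive_tool --series '[[[4,0.5,-43,-3.7,1,0,45],[7,-2,-90,-7.7,2.1,0,45],[10,-8,-137,-11.7,3.2,0,45],[11,-17,-184,-15.7,4.3,0,45],[12,-29.5,-230,-19.7,5.3,0,45],[11.5,-45.5,-275.5,-23.7,6.4,0,45],[10.5,-62,-314,-27.2,7.3,0,45],[10,-69.5,-329.5,-28.6,7.7,0,45]]]'

```text
time_s: 23.9
eef_pos: [0.5658, 0.3389, 0.2793]
tool_rot: [0.654, 0.43, 0.561, -0.27]
wrist_force: [1.1, -0.6, -1.8]
grip_width: 0.0514
```

Emit:
drive_tool --series '[[[0,0,0,0,0,0,45],[0,0,0,0,0,0,45]]]'

```text
time_s: 24.15
eef_pos: [0.5677, 0.3351, 0.2807]
tool_rot: [0.654, 0.432, 0.558, -0.271]
wrist_force: [0.1, -0.2, -1.3]
grip_width: 0.0516
```

```bash
python3 - <<'E'
from path import *
go([.567,.338,.28],30,15,[1])
c=cap("wrist","w13.png");find("wrist",c,["mat_top","tub_mid","tub_lip"],n=2)
c=cap("scene","s13.png");find("scene",c,["mat_top","tub_mid"],n=4)
c=cap("top","t13.png");find("top",c,["mat_top","tub_mid","tub_lip"],n=5)
b=cv2.imread("pics/top0.png");cv2.imwrite("pics/mat.png",cv2.resize(b[140:210,95:165],None,fx=8,fy=8,interpolation=cv2.INTER_CUBIC))
E
```

```text
24.15 [0.56766906 0.33511655 0.28067051] [0.35 0.45 1.51 0.05 0.92 1.37] 0.051606571535942884 29.786186306384497 15.195696432134755
1 [0.9, 0.6, -2.8] [-0.2, 0.2, -0.2]
wrist tub_mid 0.56 [572 338 280] [259 244]
wrist tub_lip 0.87 [797 154  19] [459 126]
wrist tub_lip 0.71 [610 359 275] [259 154]
scene mat_top 0.85 [568 339   3] [366 257]
scene mat_top 0.59 [584 -24  84] [241 218]
scene mat_top 0.28 [693  18  80] [244 251]
scene mat_top 0.18 [610 362 277] [394 202]
scene tub_mid 0.9 [397 384  20] [388 213]
scene tub_mid 0.86 [571 335 282] [383 187]
scene tub_mid 0.64 [803 109  20] [267 307]
scene tub_mid 0.44 [560 137   4] [297 240]
top mat_top 0.67 [609 357 271] [ 86 143]
top mat_top 0.6 [567 336  -1] [131 176]
top tub_mid 0.76 [807 108  16] [218  90]
top tub_mid 0.74 [395 376  23] [111 239]
top tub_mid 0.67 [569 338 281] [ 93 162]
top tub_mid 0.64 [262 266  19] [151 291]
top tub_mid 0.56 [736 226  17] [173 114]
top tub_lip 0.81 [610 358 275] [ 85 142]
top tub_lip 0.71 [734 227  15] [173 115]
top tub_lip 0.69 [295 244  17] [160 279]
top tub_lip 0.66 [803 155  12] [200  92]
top tub_lip 0.57 [452 380  17] [111 218]
```

View pics/w13.png

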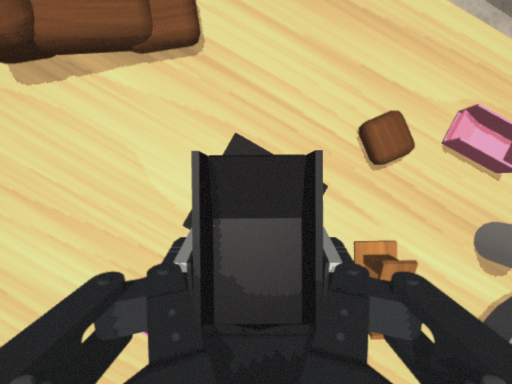

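View pics/mat.png

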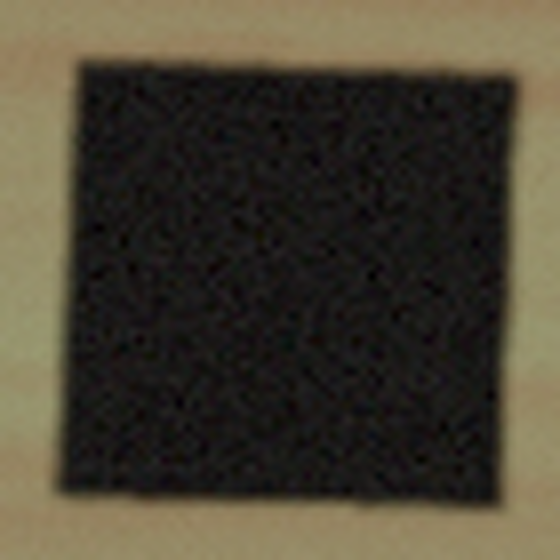

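View pics/s13.png

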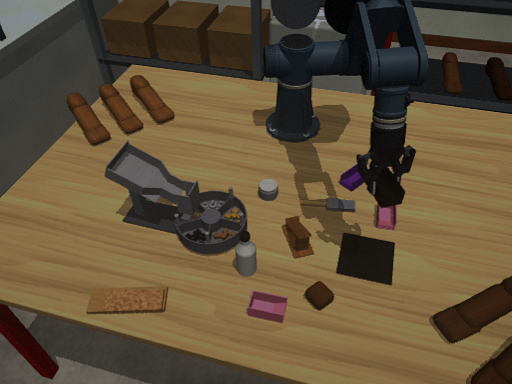

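```bash
python3 - <<'E'
from path import *
c=cap("top");print(ray(c,(131.1,175.5),.004))
for z in (.2,.1,.05,.036): print(rows([.5655,.337,z],Rlean(30,15)))
print(rot(st()).T@np.array([0,0,-1]))
E
```

```text
[0.56764271 0.33534988 0.004     ]
(array([ 78. , -21.8,  -2. ]), array([-0.17,  0.2 , -0.22]))
(array([174.5, -48. ,  -2.3]), array([-0.17,  0.2 , -0.22]))
(array([222.7, -61.1,  -2.4]), array([-0.17,  0.2 , -0.22]))
(array([236.2, -64.8,  -2.5]), array([-0.17,  0.2 , -0.22]))
[ 0.96493803 -0.26246492 -0.00259959]
```

Emit:
drive_tool --series '[[[30,-8,-1,0,0,0,45],[75,-21,-2,0,0,0,45],[120,-33,-2,0,0,0,45],[165,-46,-2,0,0,0,45],[200,-55,-2,0,0,0,45],[225,-62,-2,0,0,0,45],[236,-65,-2,0,0,0,45],[236,-65,-2,0,0,0,45]]]'

```text
time_s: 25.75
eef_pos: [0.5654, 0.3366, 0.0357]
tool_rot: [0.654, 0.432, 0.559, -0.271]
wrist_force: [0.1, 0.4, -1.4]
grip_width: 0.0517
```

Emit:
drive_tool --series '[[[1.5,-0.4,0,0,0,0,45],[3,-0.8,0,0,0,0,45],[3,-0.8,0,0,0,0,45]]]'

```text
time_s: 26.12
eef_pos: [0.5658, 0.3367, 0.0338]
tool_rot: [0.654, 0.432, 0.558, -0.271]
wrist_force: [0.1, -0.1, -1.2]
grip_width: 0.0515
```

```bash
python3 - <<'E'
from path import *
s=st();print(s["eef_pos"],s["wrist_force"])
c=cap("wrist","w14.png")
c=cap("scene","s14.png");cv2.imwrite("pics/s14b.png",cv2.resize(c["img"][200:300,310:430],None,fx=6,fy=6,interpolation=cv2.INTER_CUBIC))
E
```

```text
[0.5658176  0.33671317 0.03375615] [ 0.10208842 -0.14887119 -1.16222365]
```

View pics/s14b.png

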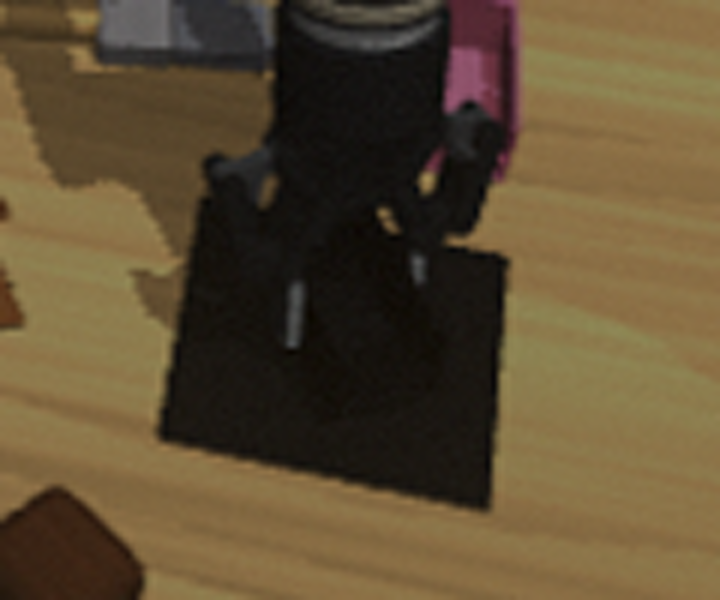

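View pics/w14.png

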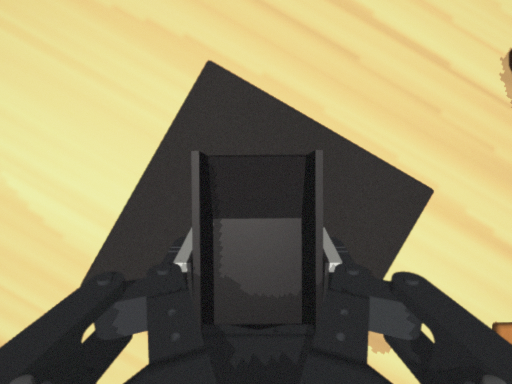

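```bash
python3 - <<'E'
from path import *
c=cap("wrist");A=ray(c,(209,61),.004);B=ray(c,(434,191),.004);e=B-A;L=np.hypot(*e[:2]);n=np.array([e[1],-e[0],0])/L
for sgn in(1,-1):print(A,B,L,(A+B)/2+sgn*.075*n)
E
```

```text
[0.64068334 0.4113078  0.004     ] [0.64074708 0.26477715 0.004     ] 0.14653066183330501 [0.56571522 0.33800985 0.004     ]
[0.64068334 0.4113078  0.004     ] [0.64074708 0.26477715 0.004     ] 0.14653066183330501 [0.71571521 0.3380751  0.004     ]
```

Emit:
drive_tool --series '[[[1,-0.3,0,0,0,0,45],[2,-0.5,0,0,0,0,45],[3,-0.8,0,0,0,0,45],[4,-1.1,0,0,0,0,45],[4,-1.1,0,0,0,0,45]]]'

```text
time_s: 26.9
eef_pos: [0.5654, 0.3365, 0.0286]
tool_rot: [0.654, 0.432, 0.559, -0.271]
wrist_force: [-0.3, -0.4, -1.7]
grip_width: 0.0514
```

Emit:
drive_tool --series '[[[1,-0.3,0,0,0,0,45],[2,-0.5,0,0,0,0,45],[2,-0.5,0,0,0,0,45]]]'

```text
time_s: 27.28
eef_pos: [0.5655, 0.3366, 0.0267]
tool_rot: [0.654, 0.432, 0.559, -0.271]
wrist_force: [0.1, -0.1, -2.0]
grip_width: 0.0516
```

Emit:
drive_tool --series '[[[0.7,-0.2,0,0,0,0,45],[1.4,-0.4,0,0,0,0,45],[1.4,-0.4,0,0,0,0,45]]]'

```text
time_s: 27.65
eef_pos: [0.5654, 0.3365, 0.0252]
tool_rot: [0.654, 0.432, 0.559, -0.271]
wrist_force: [0.4, 0.8, -1.3]
grip_width: 0.0516
```

Emit:
drive_tool --series '[[[0.7,-0.2,0,0,0,0,45],[1.0,-0.3,0,0,0,0,45],[1.0,-0.3,0,0,0,0,45]]]'

```text
time_s: 28.02
eef_pos: [0.5655, 0.3365, 0.0242]
tool_rot: [0.654, 0.432, 0.559, -0.271]
wrist_force: [-0.1, 0.7, -1.6]
grip_width: 0.0514
```

Emit:
drive_tool --series '[[[0.7,-0.2,0,0,0,0,45],[1.0,-0.3,0,0,0,0,45],[1.0,-0.3,0,0,0,0,45]]]'

```text
time_s: 28.4
eef_pos: [0.5654, 0.3365, 0.0232]
tool_rot: [0.654, 0.432, 0.559, -0.271]
wrist_force: [0.8, 0.0, -0.7]
grip_width: 0.0518
```

Emit:
drive_tool --series '[[[0.7,-0.2,0,0,0,0,45],[1.0,-0.3,0,0,0,0,45],[1.0,-0.3,0,0,0,0,45]]]'

```text
time_s: 28.78
eef_pos: [0.5655, 0.3366, 0.0231]
tool_rot: [0.654, 0.432, 0.559, -0.271]
wrist_force: [-2.6, -1.1, 5.7]
grip_width: 0.052
```

Contact. Releasing.

Emit:
drive_tool --series '[[[0,0,0,0,0,0,58],[0,0,0,0,0,0,66],[0,0,0,0,0,0,75],[0,0,0,0,0,0,82],[0,0,0,0,0,0,82]]]'

```text
time_s: 29.4
eef_pos: [0.5654, 0.3365, 0.0221]
tool_rot: [0.654, 0.432, 0.559, -0.271]
wrist_force: [-1.0, 0.2, -0.1]
grip_width: 0.0818
```

```bash
python3 - <<'E'
from path import *
s=st();print(s["eef_pos"],s["wrist_force"],s["grip_width"])
c=cap("wrist","w15.png")
E
```

```text
[0.5654305  0.33653741 0.02211823] [-1.01408582  0.17919626 -0.09955522] 0.08180508568885118
```

View pics/w15.png

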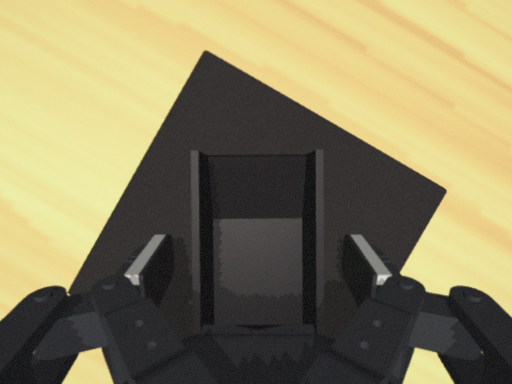

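Emit:
drive_tool --series '[[[-10,0,0,0,0,0,82],[-30,0,0,0,0,0,82],[-60,0,0,0,0,0,82],[-100,0,0,0,0,0,82],[-150,0,0,0,0,0,82],[-200,-40,0,0,0,0,82],[-210,-80,0,0,0,0,82],[-210,-110,0,0,0,0,82]]]'

```text
time_s: 30.45
eef_pos: [0.4235, 0.2561, 0.1984]
tool_rot: [0.655, 0.433, 0.558, -0.27]
wrist_force: [0.1, 0.9, -0.9]
grip_width: 0.0823
```

```bash
python3 - <<'E'
from path import *
s=st();print(s["time_s"],s["eef_pos"],s["wrist_force"])
c=cap("wrist","w16.png");find("wrist",c,["tub_mid","tub_lip","mat_top"],n=1)
c=cap("top","t16.png");find("top",c,["tub_mid","tub_lip","mat_top","knob0_center","compartment","spout","pin0","bottle_mid","tin_mid","brush_mid","heel_mid"],n=5)
cv2.imwrite("pics/t16b.png",cv2.resize(c["img"][60:330,60:460],None,fx=2,fy=2,interpolation=cv2.INTER_CUBIC))
c=cap("scene","s16.png");find("scene",c,["tub_mid","tub_lip","mat_top","knob0_center"],n=4)
cv2.imwrite("pics/s16b.png",cv2.resize(c["img"][120:345,90:410],None,fx=2.4,fy=2.4,interpolation=cv2.INTER_CUBIC))
E
```

```text
30.45 [0.42346145 0.25609486 0.19836373] [ 0.11105952  0.8671958  -0.93737618]
wrist tub_mid 0.94 [263 270  17] [172 336]
wrist tub_lip 0.87 [608 359  22] [259  13]
top tub_mid 0.83 [396 379  21] [110 239]
top tub_mid 0.62 [565 340  23] [127 176]
top tub_mid 0.61 [261 270  19] [150 291]
top tub_mid 0.48 [ 520 -196   78] [331 197]
top tub_mid 0.39 [690  19  73] [249 129]
top tub_lip 0.84 [803 155  19] [200  91]
top tub_lip 0.66 [453 380  15] [111 218]
top tub_lip 0.66 [739 229  18] [172 113]
top tub_lip 0.63 [607 356  14] [123 160]
top tub_lip 0.47 [293 245  14] [160 279]
top knob0_center 0.58 [ 539 -200   33] [329 191]
top compartment 0.7 [ 574 -188   19] [324 178]
top spout 0.82 [ 577 -190   79] [329 175]
top pin0 0.82 [ 520 -198   78] [332 197]
top pin0 0.74 [ 539 -197   33] [328 191]
top pin0 0.71 [584 -24  83] [265 171]
top pin0 0.61 [675 -95  82] [294 136]
top pin0 0.61 [490 -85  85] [288 208]
top bottle_mid 0.93 [692  18  75] [250 128]
top tin_mid 0.61 [397   6  25] [251 242]
top brush_mid 0.88 [396 198   7] [180 240]
top heel_mid 0.89 [735 229  16] [172 115]
scene tub_mid 0.8 [400 383  20] [387 213]
scene tub_mid 0.68 [258 268  22] [355 176]
scene tub_mid 0.62 [567 338  23] [367 252]
scene tub_mid 0.6 [804 107  21] [266 307]
scene tub_lip 0.96 [606 362  19] [374 266]
scene tub_lip 0.74 [445 385  18] [387 225]
scene tub_lip 0.62 [798 152  16] [284 310]
scene tub_lip 0.58 [299 240  16] [344 184]
scene mat_top 0.83 [569 342   5] [367 257]
scene mat_top 0.67 [670 -97  84] [206 235]
scene mat_top 0.56 [489 -87  87] [230 191]
scene mat_top 0.18 [ 576 -347  177] [132 172]
```

View pics/t16b.png

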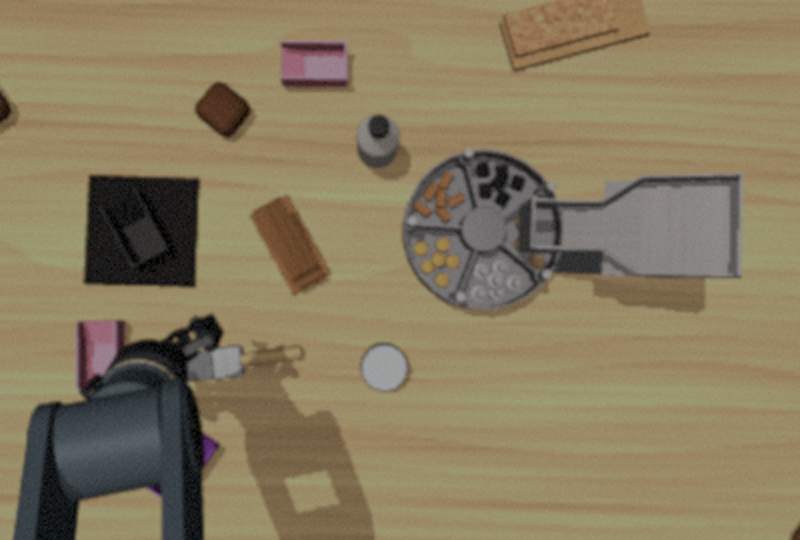

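View pics/s16b.png

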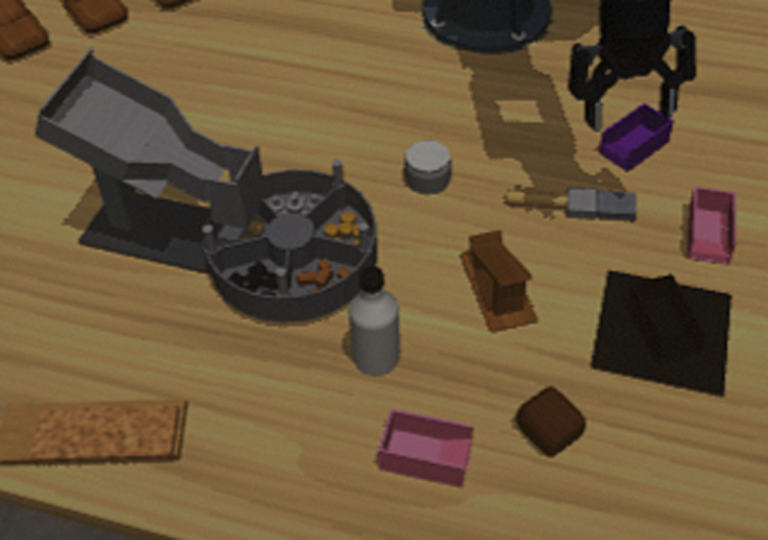

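View pics/w16.png

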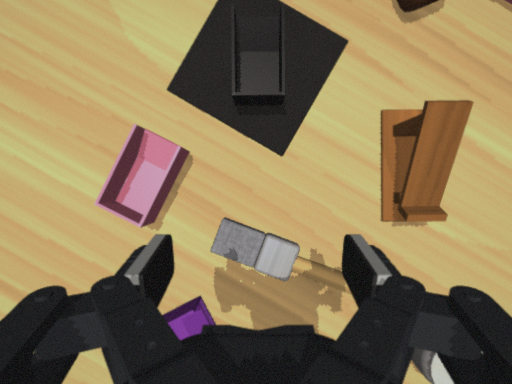

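The tub stands upright mid-mat, at crop (138,232) in the top view and (258,55) in the wrist view. The knobs are in the compartment and the bystanders haven't moved.

```bash
python3 -c "
from plant import manip
print(manip.finish_job(), manip.get_state()['time_s'])"
```

```text
the job is handed in; nothing more can be done
the job is handed in; nothing more can be done
```

The job is done and handed in at about 32 s of the 72 s allowed. I pinched a rim pin and turned the bin about −128°, then gripped the black tub across its width. I tipped the three knobs down the chute, stood the empty tub on the mat and backed the arm clear.

**Last checks**
- **Bin angle:** the cleanest reading put the empty compartment at −91.7°, against about −91.5° for the chute. Before the pour, separate camera estimates ranged from −91.0° to −92.8°, so it could be off by about 1°. I did not refit the angle after that.
- **Knobs:** the top view after the pour showed three knobs in the right compartment, two of them only partly visible behind the outlet wall. The chute and tub were empty.
- **Tub:** it stands upright at about (566, 339) mm, against a mat centre of about (567, 337) mm. The estimates of the mat centre differed by up to about 6 mm.
- **Bystanders:** the bottle, tin, brush and heel block are within about 5 mm of their first readings, which is within the detector's error. I did not touch the pink or purple tubs.
- **Force:** the wrist force readings at the end of each move stayed under 18 N. The highest came from lifting slightly against the pinched pin.

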